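# Push the bead chest home and shut the cabinet

### The arm

A 6-joint arm with a two-finger parallel gripper is mounted at the origin on the work surface. World frame = base frame: x ahead of the robot, y to its left, z up, the work surface at z = 0. Lengths are in m, angles in rad, forces in N, time in s.
With the tool pointing down it reaches from about 0.3 to 0.875 m from the base axis. Payload 4.2 kg.
Tool frame: the origin (TCP) lies at the very end of the fingers, on their centre line; the grasp point (between the pads) lies 19 mm behind it; z points along the fingers, y is the direction in which the jaws open and shut (so a half turn about z gives the same grasp; the last joint's range is limited). The gripper opens to 85 mm and grips with 20 to 120 N. Pads are 22 mm wide; open, the fingers measure 114 mm over their backs; the gripper's body (76 mm by 85 mm) begins 54 mm behind the grasp point. The pads swing forward as they close: fully open they stand 13 mm farther back than shut.
Start: joints at [1.326, 0.32, 1.565, -0, 1.257, -0.02], TCP at [0.128, 0.561, 0.231] pointing down, gripper open.
Joint ranges: [-3.11, 3.11], [-0.84, 2.01], [0.21, 2.61], [-1.34, 4.49], [0.05, 2.63], [-2.56, 2.56]. Speed limits (rad/s): [2.57, 2.57, 3.14, 3.14, 3.14, 3.14].

### API

Orientations are given as a unit quaternion [w, x, y, z].
In Python, from cell import robot gives the robot as it stands.
- The arm moves only by the tool send_rows, never from a script. Its argument "motion" is a list of rows, each a list of 6 numbers: the shift along the tool's x, y, z in m, then the turn, a rotation vector about the tool's x, y, z in degrees. A call has 1 to 10 rows; each row shifts and turns the commanded pose from where the row before left it, along the tool's axes as they then stand; what a row does not reach is not made up. A row lasts 1/10 s, in which the tool goes at most 50 mm and 8.59 degrees, less where a joint would pass 70% of its speed; a pose out of reach is approached as far as the arm can. A call is refused whole if a number of a shift passes 0.05 or a number of a turn 8.59, either way. A call with a gripper value outside its range is refused whole. "hand" is the closure in counts, from 0 (fully open) to 255 (shut), set as the call begins (left out, the last holds). The fingers move at their own pace and stop on an object; the grip force is fixed at half the most. Time passes only in rows, so rows that do not move let the fingers close. It gives the time, the measured TCP pose, the force and the opening at its end, in the units of the state.
- robot.observe(): the state, without advancing time (a new reading comes with each control period).
- robot.capture(name): name is "scene" or "top" or "wrist"; returns a dict with "frame" (480x640x3 uint8, red, green, blue), "z_map" (480x640 float32, m along the optical axis (not along the pixel's ray), 0 where there is no reading), "camera_matrix" (3x3 intrinsics, pixels), "k1" (the pictures are not rectified: a ray, as slopes to the right and down, at radius r is drawn at 1 + k1 r^2 times it, then the intrinsics apply), "world_to_cam" (4x4, takes a point from world to camera coordinates); the wrist camera has in their place "tool_from_camera" (4x4, takes a point from camera to tool coordinates, whose origin is the TCP and whose axes are the flange's). Camera axes: x right, y up, looking along -z (the intrinsics and any distortion apply to the point x, -y, -z); pixel columns grow to the right and rows downward; lengths in m; the calibration is good to about 2 mm. A picture is of the moment at which its call begins: read the wrist's pose just before it.
- robot.sign_off(): hands the job in, once; it reports no verdict.
Trained networks look in a picture, given as the dict that the camera call returned (one of the last four; its "shot" number tells which), for a name from the list of things; names that differ only in an ending like _2 or _b are one class to them, and where a whole thing is asked for, a point or a joint stands for the part that bears it (a point fixed in the world has none). Each returns a list of dicts, best first, with "p" (0 to 1); they miss things now and then, are a little off and sometimes report something else, mostly with a low value. They report only what shows in the picture. A call takes as long as a camera call.
- robot.silhouettes(picture, label): "mask" (480x640 bool, what is visible of it) and "pixel" ([column, row] in pixels, amid what is visible of it).
The state is a dict: "time": time; "joint_pos": joint angles; "joint_velocities": joint speeds; "joint_efforts": joint torques, N m; "position": TCP position; "ee_rot": TCP orientation; "wrist_force": force on the tool from outside, world axes, zero at the start; "moment": the same for the moment, N m; "finger_gap": finger opening in m.
Only numpy, scipy, OpenCV 4.12 (cv2) and the standard library are available. Lean on these libraries where they do the work, as an engineer would, in place of code of your own. Each camera call takes 0.05 s, during which the arm holds its last target.

### The job

Put the bead chest away for the evening: push it back along the table into the open cabinet, square and midway between the two side walls, until it is fully home with its drawer fronts no longer standing out of the cabinet, and gently push both doors fully shut. Do it all by pushing, gripping neither the chest nor the doors; do not lift or tip the chest, and leave everything else on the table and inside the cabinet where it stands.

Things in the scene. Friction and masses are not known exactly. Their poses are not given: they have to be found in the camera images.
- chest: Small beech bead chest, a closed block 120 mm deep (its x), 140 wide (y), 88 high, about 0.8 kg, too large to grip; loose on the table before the cabinet, between the open doors, somewhat turned. Four drawer fronts with dark finger holes are on its -x face (towards the robot). Origin: centre of its underside; x points from the drawer fronts to its back.
- cabinet: Wooden cabinet fixed to the table, open front towards the robot (-x), 135 mm deep (x, without doors), 330 wide (y), 152 high; walls and top 10 mm thick. No floor board: things slide in on the table. Origin: centre of its underside; x points from front to back, y to its left. Open front plane at x = -67.5 mm, inner face of the back at x = 59.5, inner faces of the sides at y = +-155.
- cabinet_home (a point): Point on the table inside the cabinet where the origin of the chest lies when it is fully home against the back panel and midway between the sides, square to the cabinet; the drawer fronts are then 7 mm inside the cabinet's open front plane.
- door_left (a joint): Left door (+y), rad: 0 shut, grows as it opens towards the robot, at most 2.2; it stays where left; about 1 N near the free edge moves it. Panel 162 mm wide, 12 thick, 4 to 150 mm above the table; shut, its inner face lies on the cabinet's front plane. A brass knob 14 mm across stands 15 mm out of the outer face, 150 mm from the hinge, 77 mm up.
- door_right (a joint): Angle of the right door (-y side), mirror image of the left one: 0 = shut, grows as it opens towards the robot, at most 2.2 rad.
- left_hinge (a point): Point on the left door's upright hinge axis, 77 mm above the table, in the plane of the door's inner face. At angle q the panel runs from here, in the cabinet's frame, along (-sin q, -cos q); its outer face lies 12 mm off this line along (-cos q, +sin q).
- right_hinge (a point): The same for the right door: the panel runs along (-sin q, +cos q); its outer face lies 12 mm off this line along (-cos q, -sin q).
- left_edge (a point): Outer corner of the left door's free edge, 164 mm from the hinge on the outer face, 77 mm above the table.
- right_edge (a point): The same point on the right door.
- reel: Wooden thread reel, 38 mm across, 60 mm high, standing inside the cabinet near one side wall (its centre 27 to 37 mm from the wall's inner face). Not to be disturbed. Origin: centre of its underside.
- jar: Small glass jar with brass lid, 40 mm across, 75 mm high, standing inside the cabinet near the other side wall (centre 27 to 37 mm from the wall's inner face; reel and jar may change sides). Not to be disturbed. Origin: centre of its underside.
- bowl: Blue ceramic bowl with beads, 110 mm across, 48 mm high, on the table near a front corner. Stays. Origin: centre of its underside.
- hoop: Beech embroidery hoop lying flat, 150 mm across, 12 mm high, with a brass screw. Stays. Origin: centre of its underside.
- spoon: Steel bead spoon 140 mm long lying crosswise between the robot and the chest. Stays. Origin: near its middle, on its underside; x along the spoon towards its bowl.
- thimble_holder: Clear acrylic two-step thimble holder with six metal thimbles, 60 x 90 mm, 58 mm high, on the table beside the cabinet. Stays. Origin: centre of its underside.
- mushroom: Wooden darning mushroom standing on its stem, head 64 mm across, 80 mm high, on the table on the other side of the cabinet. Stays. Origin: centre of its underside.

How it is judged:
At the end, for the whole second after the job is handed in: The chest rests on the table inside the cabinet, within 8 mm of fully home, within 30 mm of midway between the sides, square within 5 degrees; both doors are shut within 0.05 rad (3 degrees); reel and jar are within 15 mm, the other things within 20 mm of where they stood (x of chest in the frame of cabinet between -0.0085 and 0.008 m and y of chest in the frame of cabinet between -0.03 and 0.03 m and angle between the x axis of chest and the x axis of cabinet, either way round below 0.09 rad and height (world z) of chest below 0.004 m and value of joint each of door_left, door_right below 0.05 rad and linear speed of chest below 0.01 m/s and distance of each of reel, jar from where it was at the start of the episode below 0.015 m and distance of each of bowl, hoop, spoon, thimble_holder, mushroom from where it was at the start of the episode below 0.02 m); the robot touches nothing.
It fails at once if the cabinet or a door is gripped or forced (over 35 N between fingers and cabinet or doors) (contact force between the fingers and cabinet above 35 N).
It fails at once if the chest is lifted or carried (12 mm off the table) or tipped by more than 10 degrees (height (world z) of chest above 0.012 m or angle between chest's own z axis and vertical above 0.17 rad).
It fails at once if the reel or the jar inside the cabinet is pushed more than 15 mm or knocked over (distance of any of reel, jar from where it was at the start of the episode above 0.015 m or angle between any of reel, jar's own z axis and vertical above 0.5 rad).
It fails at once if another thing on the table is moved by more than 20 mm or knocked over (distance of any of bowl, hoop, spoon, thimble_holder, mushroom from where it was at the start of the episode above 0.02 m or angle between any of bowl, hoop, thimble_holder, mushroom's own z axis and vertical above 0.5 rad).
It also fails if it takes over 64 s, if anything falls off the work surface, if the arm or the gripper's body presses on something with over 40 N, if the wrist force passes 120 N, or if a joint passes its speed limit or range.

## Working session

There is one attempt and no reset: what is moved stays moved. The work goes in short steps, Python scripts to look and compute and a tool call to move; the robot and the scene stay as the last step left them, time stands still between calls to the robot, and variables do not carry over. Pictures are saved under pics/ and viewed, and the job is handed in when it is done.

Besides the shell and the picture viewer there is one more tool, called after "Call:" by a JSON object that holds its "name" and its "arguments", one argument or row to a line. send_rows: Moves the arm, as the interface text tells. Its arguments: {"type":"object","properties":{"motion":{"type":"array"},"hand":{"type":"number"}},"required":["motion"]}

```bash
ls; mkdir -p pics
cat > h.py <<'E'
import numpy as np, cv2
from cell import robot
def save(p,n):
    cv2.imwrite(f'pics/{n}.png',p['frame'][:,:,::-1])
def pts(p,mask=None):
    # world points of every pixel
    K=np.array(p['camera_matrix']);z=p['z_map'];h,w=z.shape
    u,v=np.meshgrid(np.arange(w),np.arange(h))
    x=(u-K[0,2])/K[0,0];y=(v-K[1,2])/K[1,1]
    rd=np.hypot(x,y);r=rd.copy()
    for _ in range(20): r=rd/(1+p['k1']*r*r)
    s=np.where(rd>0,r/np.maximum(rd,1e-9),1)
    P=np.stack([x*s*z,-y*s*z,-z,np.ones_like(z)],-1)
    T=np.linalg.inv(np.array(p['world_to_cam'])) if 'world_to_cam' in p else p['W']
    W=(P@T.T)[...,:3]; W[z<=0]=np.nan
    return W
E
python3 - <<'E'
from h import *
s=robot.observe();print({k:np.round(v,3) for k,v in s.items()})
for n in ['scene','top']:
    p=robot.capture(n);save(p,n+'0');print(n,p['k1'],p['world_to_cam'])
    np.savez(f'{n}0.npz',W=pts(p))
    for l in ['chest','cabinet','door_left','door_right','reel','jar','bowl','hoop','spoon','thimble_holder','mushroom']:
        r=robot.silhouettes(p,l)
        if r:
            m=r[0]['mask'];W=pts(p)[m];print(l,round(r[0]['p'],2),r[0]['pixel'],m.sum(),np.nanmin(W,0).round(3),np.nanmax(W,0).round(3),np.nanmedian(W,0).round(3))
E
```

```text
pics
{'time': np.float64(0.0), 'joint_pos': array([ 1.326,  0.32 ,  1.566,  0.   ,  1.257, -0.02 ]), 'joint_velocities': array([-0.001,  0.002, -0.   , -0.002,  0.002, -0.   ]), 'joint_efforts': array([ 0.0000e+00, -4.1551e+01, -2.3416e+01, -0.0000e+00,  8.0000e-03,
       -0.0000e+00]), 'position': array([0.128, 0.56 , 0.23 ]), 'ee_rot': array([-0.   ,  0.112,  0.994, -0.001]), 'wrist_force': array([-0.303, -0.889,  0.177]), 'moment': array([-0.016,  0.016, -0.006]), 'finger_gap': np.float64(0.085)}
scene 0.012726167881416072 [[-0.14615025 -0.98924485 -0.00589378  0.09817548]
 [ 0.94119575 -0.1408811   0.30708806 -0.49845685]
 [-0.3046156   0.0393338   0.95166285 -1.34856207]
 [ 0.          0.          0.          1.        ]]
chest 0.6 [340.9, 240.3] 3134 [ 0.466 -0.117 -0.004] [0.627 0.042 0.098] [ 0.52  -0.031  0.088]
cabinet 0.74 [349.0, 289.2] 564 [ 0.397 -0.129 -0.004] [0.449 0.007 0.029] [ 0.417 -0.034  0.013]
door_left 0.91 [267.1, 242.0] 1032 [0.466 0.121 0.003] [0.624 0.192 0.159] [0.535 0.152 0.123]
door_right 0.66 [419.6, 221.6] 1485 [ 0.471 -0.29  -0.   ] [ 0.63  -0.21 
[... 938 characters left out ...]
 0.119]
door_right 0.76 [409.2, 231.0] 1521 [ 0.473 -0.282 -0.005] [ 0.687 -0.208  0.156] [ 0.548 -0.231  0.107]
jar 0.21 [440.1, 199.2] 494 [ 0.602 -0.39  -0.006] [ 0.685 -0.304  0.087] [ 0.629 -0.33   0.073]
bowl 0.64 [194.5, 352.8] 1661 [ 0.255  0.254 -0.004] [0.365 0.376 0.052] [0.31  0.315 0.02 ]
hoop 0.68 [453.3, 311.3] 522 [ 0.253 -0.359 -0.002] [ 0.395 -0.204  0.018] [ 0.323 -0.267  0.011]
spoon 0.66 [332.2, 294.9] 547 [ 0.399 -0.132 -0.002] [0.45  0.006 0.026] [ 0.42  -0.033  0.013]
thimble_holder 0.57 [218.5, 227.2] 895 [ 0.584  0.191 -0.003] [0.662 0.292 0.061] [0.619 0.239 0.032]
mushroom 0.85 [441.5, 198.3] 479 [ 0.602 -0.388 -0.006] [ 0.688 -0.304  0.087] [ 0.629 -0.33   0.073]
```

View pics/scene0.png

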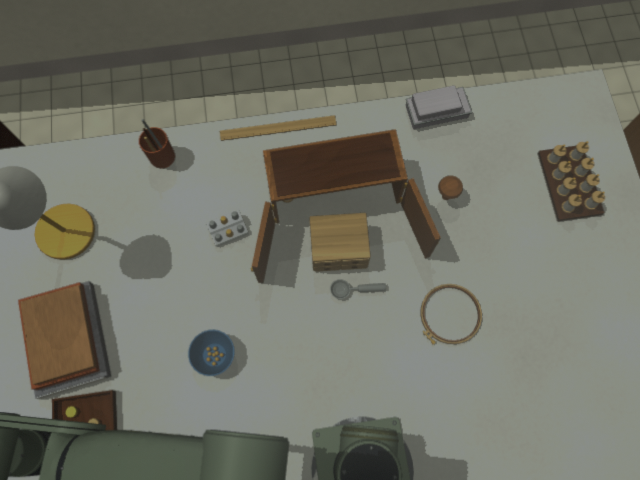

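View pics/top0.png

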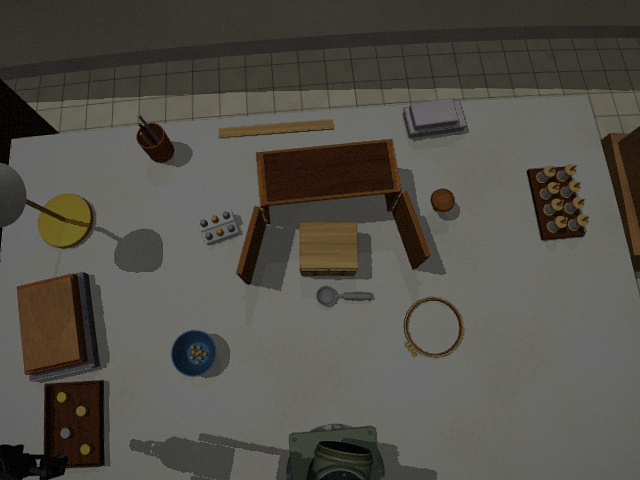

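Run:
```python
import numpy as np,cv2
for n in ['scene0','top0']:
    W=np.load(n+'.npz')['W'].reshape(-1,3);W=W[~np.isnan(W[:,0])]
    x,y,z=W.T
    def rect(m,l):
        q=W[m][:,:2].astype(np.float32); 
        # drop outliers via raster
        g=np.zeros((600,800),np.uint8)
        i=((q[:,0]-0.3)*1000).astype(int);j=((q[:,1]+0.4)*1000).astype(int)
        ok=(i>=0)&(i<600)&(j>=0)&(j<800);g[i[ok],j[ok]]=255
        g=cv2.morphologyEx(g,cv2.MORPH_CLOSE,np.ones((9,9)));g=cv2.morphologyEx(g,cv2.MORPH_OPEN,np.ones((5,5)))
        c,_=cv2.findContours(g,0,2)
        for k in sorted(c,key=cv2.contourArea)[::-1][:2]:
            (cx,cy),(w,h),a=cv2.minAreaRect(k);print(n,l,'x',round(cy/1000+.3,4),'y',round(cx/1000-.4,4),w,h,round(a,2),'area',cv2.contourArea(k))
    rect((abs(z-.088)<.006)&(x>.44)&(x<.66)&(abs(y+.03)<.12),'chest')
    rect((abs(z-.152)<.008)&(x>.59)&(y>-.3)&(y<.2),'cab')
    rect((abs(z-.150)<.008)&(x<.62)&(x>.4)&(y>0.05)&(y<.25),'dl')
    rect((abs(z-.150)<.008)&(x<.62)&(x>.4)&(y<-.15)&(y>-.35),'dr')
    m=(z>.015)&(z<.1)&(x>.64)&(x<.8)&(abs(y+.05)<.16); print(m.sum(),W[m][:5])
```

```text
scene0 chest x 0.5317 y -0.0322 140.00143432617188 121.05958557128906 4.48 area 16049.0
scene0 cab x 0.6947 y -0.0435 138.84664916992188 329.6753234863281 88.49 area 44126.5
scene0 cab x 0.61 y -0.2211 40.12226104736328 15.71130657196045 76.87 area 482.0
scene0 dl x 0.5446 y 0.1518 15.23605728149414 159.98965454101562 18.03 area 1840.0
scene0 dr x 0.5461 y -0.2347 151.66354370117188 17.049911499023438 78.21 area 1945.5
70 [[ 0.65042496 -0.19928129  0.09996172]
 [ 0.6819836  -0.19875682  0.02584049]
 [ 0.67637403 -0.19892375  0.0379395 ]
 [ 0.67105454 -0.19917856  0.04938128]
 [ 0.66690374 -0.19993897  0.05812564]]
top0 chest x 0.5346 y -0.0326 140.64254760742188 120.03841400146484 5.48 area 16193.5
top0 cab x 0.6952 y -0.0449 137.3731689453125 328.7766418457031 88.78 area 43564.5
top0 cab x 0.61 y -0.2226 42.16022872924805 15.132744789123535 82.41 area 499.0
top0 dl x 0.5456 y 0.1498 15.593332290649414 158.01242065429688 17.65 area 1847.5
top0 dr x 0.5468 y -0.2357 149.4148406982422 15.758634567260742 77.78 area 1891.5
60 [[ 0.67709433 -0.19925057  0.01583653]
 [ 0.67299951 -0.19972419  0.02661423]
 [ 0.66771869 -0.19947341  0.04069999]
 [ 0.6643319  -0.20024005  0.0495338 ]
 [ 0.66004868 -0.20044359  0.06087143]]
```

```bash
cat >> h.py <<'E'
from scipy.spatial.transform import Rotation as Ro, Slerp
TH=0.0237; C=np.array([0.695,-0.044])
def w(cx,cy): # cabinet -> world xy
    c,s=np.cos(TH),np.sin(TH); return C+np.array([c*cx-s*cy,s*cx+c*cy])
def ori(t,yaw): # tool z tilted fwd by t deg, tool y = yawed world y
    a=np.radians(t);Rz=Ro.from_euler('z',yaw)
    z=np.array([np.sin(a),0,-np.cos(a)]);y=np.array([0,1.,0]);x=np.cross(y,z)
    return Rz*Ro.from_matrix(np.stack([x,y,z],1))
def cur():
    s=robot.observe();q=s['ee_rot'];return np.array(s['position']),Ro.from_quat([q[1],q[2],q[3],q[0]]),s
def plan(p,R,tgt,Rt,n):
    # n equal steps; print rows
    k=Slerp([0,1],Ro.concatenate([R,Rt]))
    out=[]
    for i in range(n):
        Rn=k((i+1)/n);pn=p+(tgt-p)/(n-i)
        d=R.inv().apply(pn-p);r=np.degrees((R.inv()*Rn).as_rotvec())
        d=d.round(4);r=r.round(2);out.append([float(v) for v in list(d)+list(r)])
        p=p+R.apply(d);R=R*Ro.from_rotvec(np.radians(r))
    print('end',p.round(4));
    for o in out: print(o,end=',\n')
    return p,R
E
python3 - <<'E'
from h import *
p,R,s=cur()
p,R=plan(p,R,np.array([0.33,0.1,0.26]),ori(20,TH),13)
p,R=plan(p,R,np.array([0.36,-0.026,0.20]),ori(45,TH),5)
p,R=plan(p,R,np.array([0.452,-0.026,0.035]),ori(45,TH),6)
E
```

```text
end [0.33   0.1    0.2599]
[-0.023, -0.0311, -0.0022, -0.19, -1.53, -1.08],
[-0.0225, -0.0315, -0.0017, -0.19, -1.53, -1.09],
[-0.0219, -0.0319, -0.0012, -0.19, -1.53, -1.08],
[-0.0214, -0.0323, -0.0007, -0.19, -1.53, -1.09],
[-0.0207, -0.0327, -0.0003, -0.19, -1.53, -1.08],
[-0.0201, -0.0331, 0.0001, -0.2, -1.53, -1.09],
[-0.0195, -0.0335, 0.0006, -0.19, -1.53, -1.08],
[-0.0188, -0.0338, 0.001, -0.19, -1.53, -1.08],
[-0.0182, -0.0342, 0.0013, -0.19, -1.53, -1.09],
[-0.0175, -0.0345, 0.0017, -0.19, -1.54, -1.08],
[-0.0168, -0.0349, 0.002, -0.19, -1.53, -1.09],
[-0.016, -0.0352, 0.0024, -0.19, -1.53, -1.08],
[-0.0153, -0.0355, 0.0027, -0.19, -1.53, -1.09],
end [ 0.36  -0.026  0.2  ]
[-0.001, -0.0253, 0.0131, -0.0, -5.0, 0.0],
[0.0002, -0.0254, 0.0132, -0.0, -5.0, 0.0],
[0.0013, -0.0253, 0.0131, -0.0, -5.0, 0.0],
[0.0025, -0.0254, 0.0129, -0.0, -5.0, 0.0],
[0.0035, -0.0253, 0.0126, -0.0, -5.0, 0.01],
end [ 0.452 -0.026  0.035]
[0.0086, -0.0004, 0.0303, -0.0, 0.0, -0.0],
[0.0086, -0.0004, 0.0303, -0.0, 0.0, -0.0],
[0.0086, -0.0003, 0.0303, -0.0, 0.0, -0.0],
[0.0086, -0.0004, 0.0303, -0.0, 0.0, -0.0],
[0.0086, -0.0003, 0.0303, -0.0, 0.0, -0.0],
[0.0087, -0.0004, 0.0302, -0.0, 0.0, -0.0],
```

Call:
{"name": "send_rows", "arguments": {
  "motion": [
    [-0.023,-0.031,-0.002,-0.2,-1.5,-1.1],
    [-0.0225,-0.0315,-0.002,-0.2,-1.5,-1.1],
    [-0.022,-0.032,-0.001,-0.2,-1.5,-1.1],
    [-0.0215,-0.032,-0.0005,-0.2,-1.5,-1.1],
    [-0.021,-0.033,0,-0.2,-1.5,-1.1],
    [-0.02,-0.033,0,-0.2,-1.5,-1.1],
    [-0.0195,-0.0335,0.0005,-0.2,-1.5,-1.1],
    [-0.019,-0.034,0.001,-0.2,-1.5,-1.1],
    [-0.018,-0.034,0.0015,-0.2,-1.5,-1.1],
    [-0.0175,-0.0345,0.0015,-0.2,-1.5,-1.1]
  ],
  "hand": 0
}}

```text
time: 2.2
position: [0.2846, 0.2053, 0.2526]
ee_rot: [0.132, 0.015, 0.991, 0.003]
wrist_force: [0.5, 0.1, -0.2]
finger_gap: 0.0856
```

Call:
{"name": "send_rows", "arguments": {
  "motion": [
    [-0.017,-0.035,0.002,-0.2,-1.5,-1.1],
    [-0.016,-0.035,0.002,-0.2,-1.5,-1.1],
    [-0.015,-0.0355,0.003,-0.2,-1.5,-1.1],
    [-0.001,-0.025,0.013,0,-5,0],
    [0,-0.025,0.013,0,-5,0],
    [0.001,-0.025,0.013,0,-5,0],
    [0.002,-0.025,0.013,0,-5,0],
    [0.003,-0.025,0.013,0,-5,0],
    [0,0,0,0,0,0]
  ]
}}

```text
time: 3.1
position: [0.353, 0.0129, 0.2083]
ee_rot: [0.328, -0.018, 0.944, 0.021]
wrist_force: [-0.1, 0.3, -0.5]
finger_gap: 0.0856
```

Run:
```python
from h import *
p,R,s=cur();print(p,s['time'],s['joint_pos'].round(2) if hasattr(s['joint_pos'],'round') else s['joint_pos'],R.as_matrix().round(3),np.round(s['wrist_force'],1))
pic=robot.capture('scene');save(pic,'s1')
plan(p,R,np.array([0.45,-0.026,0.035]),ori(45,TH),6)
```

```text
[0.35301495 0.01286331 0.20829202] 3.1 [-0.09 -0.31  2.45  0.32  0.36 -1.96] [[-0.785 -0.048  0.618]
 [-0.021  0.998  0.051]
 [-0.62   0.027 -0.784]] [-0.1  0.3 -0.5]
end [ 0.45  -0.026  0.035]
[0.0053, -0.008, 0.0323, 0.35, -1.12, 0.0],
[0.006, -0.0078, 0.0323, 0.34, -1.12, 0.0],
[0.0066, -0.0076, 0.0322, 0.35, -1.12, 0.0],
[0.0072, -0.0075, 0.0321, 0.35, -1.11, 0.0],
[0.0079, -0.0073, 0.032, 0.34, -1.12, 0.0],
[0.0085, -0.007, 0.0318, 0.35, -1.12, 0.0],
```

View pics/s1.png

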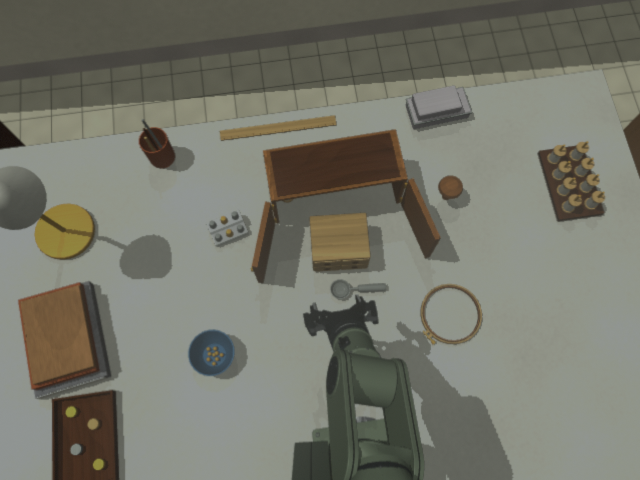

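Run:
```python
from h import *
p,R,s=cur()
p,R=plan(p,R,np.array([0.38,-0.026,0.17]),ori(28,TH),4)
p,R=plan(p,R,np.array([0.445,-0.026,0.037]),ori(28,TH),5)
```

```text
end [ 0.3801 -0.026   0.17  ]
[0.0012, -0.0104, 0.0112, 0.51, 2.59, 0.09],
[0.0007, -0.0102, 0.0114, 0.52, 2.59, 0.1],
[0.0001, -0.0102, 0.0115, 0.51, 2.59, 0.09],
[-0.0005, -0.01, 0.0116, 0.52, 2.59, 0.1],
end [ 0.445 -0.026  0.037]
[0.001, -0.0003, 0.0296, -0.0, -0.0, -0.0],
[0.001, -0.0003, 0.0296, -0.0, -0.0, -0.0],
[0.001, -0.0003, 0.0296, -0.0, -0.0, -0.0],
[0.0011, -0.0003, 0.0296, -0.0, -0.0, -0.0],
[0.001, -0.0004, 0.0295, -0.0, -0.0, -0.0],
```

Call:
{"name": "send_rows", "arguments": {
  "motion": [
    [0.001,-0.0105,0.011,0.5,2.6,0.1],
    [0.001,-0.01,0.0115,0.5,2.6,0.1],
    [0,-0.01,0.0115,0.5,2.6,0.1],
    [-0.0005,-0.01,0.0115,0.5,2.6,0.1],
    [0,0,0,0,0,0]
  ]
}}

```text
time: 3.65
position: [0.383, -0.0251, 0.1713]
ee_rot: [0.242, -0.014, 0.97, 0.003]
wrist_force: [-0.3, 0.3, -0.0]
finger_gap: 0.0851
```

Run:
```python
from h import *
p,R,s=cur();print(p,s['time'],np.round(s['joint_pos'],2),R.as_matrix().round(3))
p,R=plan(p,R,np.array([0.445,-0.026,0.037]),ori(28,TH),6)
```

```text
[ 0.38300514 -0.02506363  0.17132512] 3.65 [-0.17 -0.14  2.36  0.22  0.44 -1.95] [[-0.882 -0.028  0.47 ]
 [-0.025  1.     0.012]
 [-0.47  -0.001 -0.882]]
end [ 0.445 -0.026  0.037]
[0.0014, -0.0004, 0.0246, 0.01, 0.01, 0.04],
[0.0014, -0.0004, 0.0246, 0.01, 0.01, 0.04],
[0.0014, -0.0004, 0.0246, 0.01, 0.01, 0.03],
[0.0014, -0.0004, 0.0246, 0.02, 0.01, 0.04],
[0.0014, -0.0004, 0.0246, 0.01, 0.02, 0.04],
[0.0015, -0.0005, 0.0247, 0.01, 0.01, 0.04],
```

Call:
{"name": "send_rows", "arguments": {
  "motion": [
    [0.0015,-0.0005,0.0245,0,0,0],
    [0.0015,-0.0005,0.0245,0,0,0],
    [0.0015,-0.0005,0.0245,0,0,0],
    [0.0015,-0.0005,0.0245,0,0,0],
    [0.0015,-0.0005,0.0245,0,0,0],
    [0.0015,-0.0005,0.0245,0,0,0],
    [0,0,0,0,0,0]
  ]
}}

```text
time: 4.35
position: [0.4441, -0.0175, 0.0602]
ee_rot: [0.233, -0.013, 0.972, -0.0]
wrist_force: [-0.6, 0.2, 0.1]
finger_gap: 0.0851
```

Run:
```python
from h import *
p,R,s=cur();print(p,s['time'],np.round(s['joint_pos'],2),np.round(s['wrist_force'],1))
pic=robot.capture('scene');save(pic,'s2')
f=cv2.resize(pic['frame'][150:400,220:500],None,fx=2.5,fy=2.5)[:600,:700];cv2.imwrite('pics/s2z.png',f[:,:,::-1])
p,R=plan(p,R,np.array([0.500,-0.030,0.037]),ori(30,TH),10)
```

```text
[ 0.44412092 -0.01754996  0.06016765] 4.35 [-0.1   0.2   2.43  0.87  0.07 -2.55] [-0.6  0.2  0.1]
end [ 0.5   -0.03   0.037]
[-0.0039, -0.0014, 0.0046, -0.03, -0.31, 0.03],
[-0.0039, -0.0014, 0.0046, -0.03, -0.31, 0.02],
[-0.0038, -0.0014, 0.0046, -0.03, -0.31, 0.03],
[-0.0038, -0.0014, 0.0047, -0.03, -0.31, 0.02],
[-0.0038, -0.0014, 0.0047, -0.03, -0.3, 0.03],
[-0.0038, -0.0013, 0.0047, -0.03, -0.31, 0.02],
[-0.0038, -0.0014, 0.0047, -0.03, -0.31, 0.03],
[-0.0037, -0.0013, 0.0047, -0.03, -0.31, 0.02],
[-0.0037, -0.0014, 0.0047, -0.03, -0.31, 0.03],
[-0.0037, -0.0013, 0.0048, -0.03, -0.31, 0.02],
```

View pics/s2z.png

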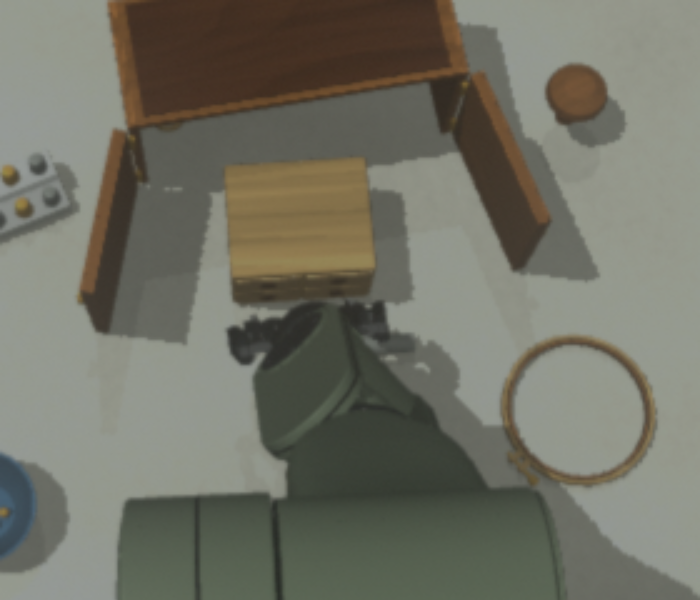

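```bash
cat >> h.py <<'E'
from scipy.optimize import least_squares
def fk(j,P):
    h,a2,o3,a3,L,ox=P
    Y=lambda a:Ro.from_euler('y',a)
    Z=lambda a:Ro.from_euler('z',a)
    R1=Z(j[0]);R2=R1*Y(j[1]);R3=R2*Y(j[2]);R4=R3*Z(j[3]);R5=R4*Y(j[4])
    p=np.array([0,0,h])+R1.apply([ox,0,0])+R2.apply([0,0,a2])+R3.apply([o3,0,a3])+R5.apply([0,0,L])
    return p,R5
S=[([1.326,.32,1.565,0,1.257],[.128,.5605,.2305]),([-.09,-.31,2.45,.32,.36],[.353,.0129,.2083]),([-.17,-.14,2.36,.22,.44],[.383,-.0251,.1713]),([-.1,.2,2.43,.87,.07],[.4441,-.0175,.0602])]
E
python3 - <<'E'
from h import *
f=lambda P:np.concatenate([(fk(j,P)[0]-p) for j,p in S])
r=least_squares(lambda P:np.concatenate([f(P)*100,(np.array(P)-[.15,.43,0,.4,.3,0])*.03]),[.15,.43,0,.4,.3,0]);print(r.x.round(4),f(r.x).round(4))
P=r.x
print(fk(S[1][0],P)[1].apply([0,0,1]),fk(S[3][0],P)[1].apply([0,0,1]))
def ik(p,t):
    z=np.array([np.sin(np.radians(t)),0,-np.cos(np.radians(t))])
    g=lambda j:np.concatenate([(fk([*j],P)[0]-p)*10,fk([*j],P)[1].apply([0,0,1])-z])
    q=least_squares(g,[0,.5,1.9,0,.5]);return q.x,q.cost
for x,z in [(.35,.22),(.44,.15),(.44,.04),(.5,.04),(.55,.04),(.6,.04),(.635,.04)]:
    for t in (0,10,20,30,40,45): 
        q,c=ik(np.array([x,-.03,z]),t);print(x,z,t,q.round(2),round(c,5))
E
```

```text
[ 0.1799  0.6477  0.0455  0.4465  0.3878 -0.0388] [ 0.0115 -0.0022 -0.0048  0.0005 -0.0017  0.0046 -0.0013 -0.0038  0.0033
 -0.0013 -0.0061 -0.003 ]
[ 0.61560901  0.05570912 -0.78608017] [ 0.45213481  0.00836296 -0.89191041]
0.35 0.22 0 [-0.09 -0.    1.98 -0.    1.16] 0.0
0.35 0.22 10 [-0.11 -0.1   2.09  0.02  0.98] 0.0
0.35 0.22 20 [-0.14 -0.2   2.21  0.07  0.79] 0.0
0.35 0.22 30 [-0.19 -0.28  2.33  0.17  0.58] 0.0
0.35 0.22 40 [-0.29 -0.33  2.46  0.52  0.38] 0.0
0.35 0.22 45 [-0.38 -0.34  2.53  0.93  0.33] 0.0
0.44 0.15 0 [-0.07  0.2   1.94 -0.    1.01] 0.0
0.44 0.15 10 [-0.08  0.11  2.07  0.02  0.79] 0.0
0.44 0.15 20 [-0.1   0.04  2.2   0.06  0.55] 0.0
0.44 0.15 30 [-0.12 -0.01  2.34  0.21  0.29] 0.0
0.44 0.15 40 [-0.16 -0.01  2.49 -1.27 -0.1 ] 0.0
0.44 0.15 45 [-0.18  0.02  2.57 -0.52 -0.25] 0.0
0.44 0.04 0 [-0.07  0.34  2.07 -0.    0.73] 0.0
0.44 0.04 10 [-0.08  0.28  2.21  0.03  0.48] 0.0
0.44 0.04 20 [-0.1   0.24  2.35  0.16  0.2 ] 0.0
0.44 0.04 30 [-0.12  0.25  2.51 -0.42 -0.15] 0.0
0.44 0.04 40 [-0.16  0.36  2.67 -0.18 -0.59] 0.0
0.44 0.04 45 [-0.18  0.48  2.77 -0.16 -0.89] 
[... 469 characters left out ...]
 1.99  0.05] 0.0
0.55 0.04 40 [-0.1   0.4   2.44 -0.17 -0.4 ] 0.0
0.55 0.04 45 [-0.11  0.45  2.51 -0.13 -0.61] 0.0
0.6 0.04 0 [-0.05  0.52  1.73 -0.    0.89] 0.0
0.6 0.04 10 [-0.06  0.45  1.89  0.02  0.63] 0.0
0.6 0.04 20 [-0.06  0.4   2.04  0.06  0.35] 0.0
0.6 0.04 30 [-0.07  0.39  2.19  0.78  0.05] 0.0
0.6 0.04 40 [-0.09  0.43  2.34 -0.17 -0.32] 0.0
0.6 0.04 45 [-0.09  0.47  2.41 -0.13 -0.52] 0.0
0.635 0.04 0 [-0.05  0.56  1.65 -0.    0.93] 0.0
0.635 0.04 10 [-0.05  0.49  1.81  0.01  0.67] 0.0
0.635 0.04 20 [-0.06  0.44  1.97  0.05  0.39] 0.0
0.635 0.04 30 [-0.07  0.42  2.12  0.42  0.08] 0.0
0.635 0.04 40 [-0.08  0.45  2.26 -0.18 -0.28] 0.0
0.635 0.04 45 [-0.08  0.49  2.33 -0.13 -0.47] 0.0
```

Run:
```python
from h import *
p,R,s=cur()
p,R=plan(p,R,np.array([0.435,-0.026,0.09]),ori(12,TH),4)
p,R=plan(p,R,np.array([0.445,-0.026,0.045]),ori(12,TH),3)
```

```text
end [ 0.435 -0.026  0.09 ]
[-0.0014, -0.0021, -0.0075, -0.08, 3.73, 0.05],
[-0.001, -0.0021, -0.0076, -0.09, 3.73, 0.06],
[-0.0004, -0.002, -0.0076, -0.08, 3.73, 0.05],
[0.0, -0.002, -0.0077, -0.08, 3.74, 0.05],
end [ 0.445 -0.026  0.045]
[-0.0001, -0.0001, 0.0154, -0.0, -0.0, 0.0],
[-0.0002, -0.0001, 0.0154, -0.0, -0.0, 0.0],
[-0.0001, -0.0001, 0.0153, -0.0, -0.0, 0.0],
```

Call:
{"name": "send_rows", "arguments": {
  "motion": [
    [-0.0015,-0.002,-0.0075,0,3.7,0],
    [-0.001,-0.002,-0.0075,0,3.7,0],
    [-0.0005,-0.002,-0.0075,0,3.7,0],
    [0,-0.002,-0.0075,0,3.7,0],
    [0,0,0,0,0,0]
  ]
}}

```text
time: 4.9
position: [0.4411, -0.0168, 0.0846]
ee_rot: [0.149, -0.017, 0.989, 0.01]
wrist_force: [0.6, -0.6, -0.2]
finger_gap: 0.0858
```

Run:
```python
from h import *
p,R,s=cur();print(p,s['time'],np.round(s['joint_pos'],2),R.as_matrix().round(3))
p,R=plan(p,R,np.array([0.440,-0.026,0.045]),ori(12,TH),4)
```

```text
[ 0.44112807 -0.01677513  0.08463003] 4.9 [-0.1   0.17  2.27  0.14  0.41 -1.83] [[-0.955 -0.037  0.293]
 [-0.031  0.999  0.025]
 [-0.294  0.015 -0.956]]
end [ 0.44  -0.026  0.045]
[0.0033, -0.0024, 0.0093, 0.26, 1.28, 0.13],
[0.003, -0.0024, 0.0094, 0.25, 1.27, 0.13],
[0.0028, -0.0024, 0.0095, 0.26, 1.28, 0.13],
[0.0026, -0.0024, 0.0096, 0.25, 1.27, 0.13],
```

Call:
{"name": "send_rows", "arguments": {
  "motion": [
    [0.003,-0.0025,0.0095,0.3,1.3,0.1],
    [0.003,-0.0025,0.0095,0.2,1.3,0.1],
    [0.003,-0.0025,0.0095,0.3,1.3,0.1],
    [0.0025,-0.0025,0.0095,0.2,1.3,0.1],
    [0,0,0,0,0,0]
  ]
}}

```text
time: 5.4
position: [0.437, -0.0261, 0.0401]
ee_rot: [0.098, -0.012, 0.995, 0.002]
wrist_force: [-0.9, 0.0, -0.5]
finger_gap: 0.0855
```

Run:
```python
from h import *
p,R,s=cur();print(p,s['time'],np.round(s['joint_pos'],2),R.as_matrix().round(3))
p,R=plan(p,R,np.array([0.490,-0.028,0.045]),ori(13,TH),10)
pic=robot.capture('scene');f=cv2.resize(pic['frame'][150:400,220:500],None,fx=2.5,fy=2.5)[:600,:700];cv2.imwrite('pics/s3z.png',f[:,:,::-1])
```

```text
[ 0.43699575 -0.02611695  0.040076  ] 5.4 [-0.11  0.27  2.26  0.07  0.41 -1.76] [[-0.98  -0.025  0.195]
 [-0.024  1.     0.007]
 [-0.195  0.002 -0.981]]
end [ 0.49  -0.028  0.045]
[-0.0053, -0.0003, 0.0006, 0.01, -0.17, 0.0],
[-0.0053, -0.0003, 0.0006, 0.01, -0.18, 0.01],
[-0.0053, -0.0003, 0.0006, 0.02, -0.17, 0.0],
[-0.0053, -0.0003, 0.0006, 0.01, -0.17, 0.01],
[-0.0053, -0.0003, 0.0006, 0.01, -0.18, 0.0],
[-0.0053, -0.0003, 0.0006, 0.01, -0.17, 0.0],
[-0.0053, -0.0003, 0.0006, 0.01, -0.17, 0.01],
[-0.0052, -0.0004, 0.0007, 0.02, -0.18, 0.0],
[-0.0053, -0.0003, 0.0007, 0.01, -0.17, 0.01],
[-0.0052, -0.0004, 0.0006, 0.01, -0.17, 0.0],
```

View pics/s3z.png

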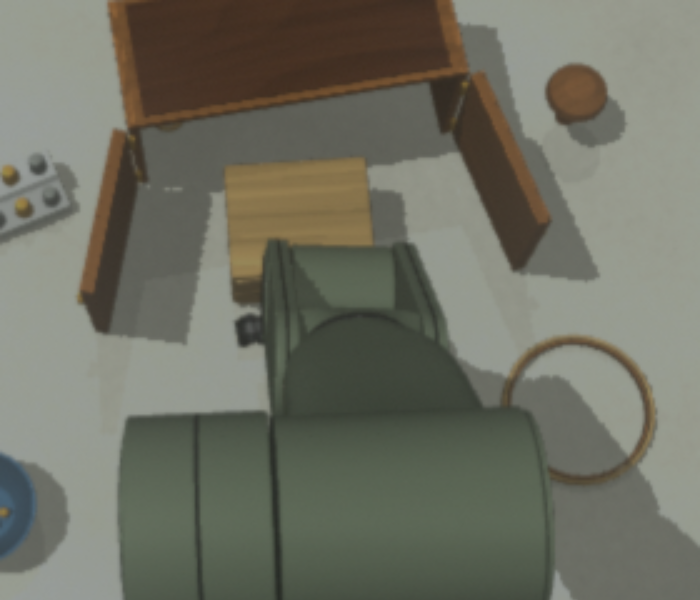

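Call:
{"name": "send_rows", "arguments": {
  "motion": [
    [-0.005,0,0.0005,0,-0.1,0],
    [-0.005,0,0.0005,0,-0.1,0],
    [-0.005,0,0.0005,0,-0.1,0],
    [-0.005,0,0.0005,0,-0.1,0],
    [-0.005,-0.0005,0.0005,0,-0.1,0],
    [-0.005,-0.0005,0.0005,0,-0.1,0],
    [-0.005,-0.0005,0.0005,0,-0.1,0],
    [-0.005,-0.0005,0.0005,0,-0.1,0],
    [-0.005,-0.0005,0.0005,0,-0.1,0],
    [-0.005,-0.0005,0.0005,0,-0.1,0]
  ]
}}

```text
time: 6.45
position: [0.4865, -0.0276, 0.0468]
ee_rot: [0.107, -0.013, 0.994, 0.002]
wrist_force: [-4.3, 0.4, -2.0]
finger_gap: 0.0857
```

```bash
cat >> h.py <<'E'
def rect(W,m,n=1):
    q=W[m];g=np.zeros((600,800),np.uint8)
    i=((q[:,0]-0.3)*1000).astype(int);j=((q[:,1]+0.4)*1000).astype(int)
    ok=(i>=0)&(i<600)&(j>=0)&(j<800);g[i[ok],j[ok]]=255
    g=cv2.morphologyEx(g,cv2.MORPH_CLOSE,np.ones((9,9)));g=cv2.morphologyEx(g,cv2.MORPH_OPEN,np.ones((5,5)))
    c,_=cv2.findContours(g,0,2)
    for k in sorted(c,key=cv2.contourArea)[::-1][:n]:
        (cx,cy),(w_,h_),a=cv2.minAreaRect(k);print('x',round(cy/1000+.3,4),'y',round(cx/1000-.4,4),np.round([w_,h_,a],1))
def look(name,tag):
    pic=robot.capture(name);W=pts(pic).reshape(-1,3);W=W[~np.isnan(W[:,0])];x,y,z=W.T
    rect(W,(abs(z-.088)<.006)&(x>.44)&(x<.66)&(abs(y+.03)<.12))
    f=cv2.resize(pic['frame'][130:380,220:500],None,fx=2.5,fy=2.5)[:600,:700];cv2.imwrite(f'pics/{tag}.png',f[:,:,::-1]); return pic
E
python3 - <<'E'
from h import *
p,R,s=cur();print(p,s['time'],np.round(s['joint_pos'],2),R.as_matrix().round(3),np.round(s['wrist_force'],1))
look('top','s4z')
E
```

```text
[ 0.48647872 -0.02764738  0.04675482] 6.45 [-0.1   0.32  2.17  0.07  0.45 -1.75] [[-0.977 -0.025  0.213]
 [-0.024  1.     0.007]
 [-0.213  0.002 -0.977]] [-4.3  0.4 -2. ]
x 0.5556 y -0.0297 [118.9 139.5  88.8]
```

View pics/s4z.png

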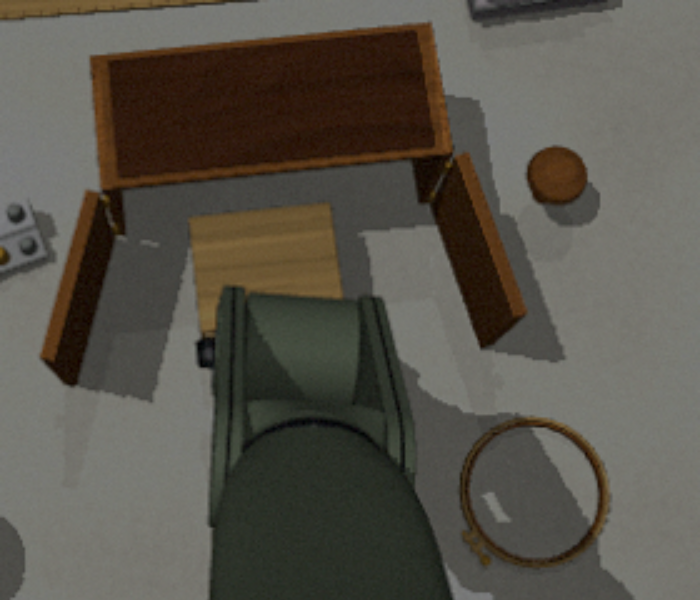

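Run:
```python
from h import *
p,R,s=cur()
plan(p,R,np.array([0.575,-0.0431,0.047]),ori(14,TH),16)
```

```text
end [ 0.575  -0.0431  0.047 ]
[-0.0053, -0.0011, 0.0012, 0.01, -0.1, 0.0],
[-0.0053, -0.0011, 0.0012, 0.0, -0.09, 0.01],
[-0.0053, -0.0011, 0.0012, 0.01, -0.1, 0.0],
[-0.0053, -0.0011, 0.0012, 0.01, -0.09, 0.01],
[-0.0053, -0.0011, 0.0012, 0.01, -0.1, 0.0],
[-0.0053, -0.0011, 0.0012, 0.0, -0.1, 0.01],
[-0.0053, -0.0011, 0.0012, 0.01, -0.09, 0.0],
[-0.0052, -0.0011, 0.0012, 0.01, -0.1, 0.01],
[-0.0053, -0.0011, 0.0013, 0.0, -0.09, 0.0],
[-0.0052, -0.0011, 0.0013, 0.01, -0.1, 0.01],
[-0.0052, -0.0011, 0.0013, 0.01, -0.1, 0.0],
[-0.0053, -0.0011, 0.0013, 0.0, -0.09, 0.01],
[-0.0052, -0.0011, 0.0013, 0.01, -0.1, 0.0],
[-0.0053, -0.0011, 0.0013, 0.01, -0.09, 0.01],
[-0.0052, -0.001, 0.0013, 0.01, -0.1, 0.0],
[-0.0053, -0.0011, 0.0012, 0.0, -0.1, 0.01],
```

Call:
{"name": "send_rows", "arguments": {
  "motion": [
    [-0.005,-0.001,0.001,0,-0.1,0],
    [-0.005,-0.001,0.001,0,-0.1,0],
    [-0.005,-0.001,0.001,0,-0.1,0],
    [-0.005,-0.001,0.001,0,-0.1,0],
    [-0.005,-0.001,0.001,0,-0.1,0],
    [-0.005,-0.001,0.001,0,-0.1,0],
    [-0.005,-0.001,0.001,0,-0.1,0],
    [-0.005,-0.001,0.001,0,-0.1,0],
    [-0.005,-0.001,0.001,0,-0.1,0]
  ]
}}

```text
time: 7.4
position: [0.534, -0.0358, 0.0487]
ee_rot: [0.117, -0.012, 0.993, 0.002]
wrist_force: [-5.2, -0.2, -1.6]
finger_gap: 0.0853
```

Run:
```python
from h import *
p,R,s=cur();print(p,s['time'],np.round(s['joint_pos'],2),np.round(s['wrist_force'],1))
look('top','s5z')
plan(p,R,np.array([0.575,-0.0431,0.047]),ori(14,TH),8)
```

```text
[ 0.53403372 -0.03576538  0.04866132] 7.4 [-0.11  0.37  2.07  0.07  0.47 -1.76] [-5.2 -0.2 -1.6]
x 0.5965 y -0.0379 [106.4 139.9  87.7]
end [ 0.575  -0.0431  0.047 ]
[-0.0049, -0.001, 0.0014, 0.01, -0.07, 0.01],
[-0.0049, -0.001, 0.0014, 0.02, -0.08, 0.0],
[-0.0049, -0.0011, 0.0014, 0.01, -0.07, 0.01],
[-0.0049, -0.001, 0.0014, 0.01, -0.08, 0.0],
[-0.0049, -0.0011, 0.0014, 0.02, -0.07, 0.01],
[-0.0049, -0.001, 0.0014, 0.01, -0.08, 0.0],
[-0.0049, -0.0011, 0.0014, 0.01, -0.07, 0.01],
[-0.0049, -0.001, 0.0014, 0.01, -0.07, 0.01],
```

View pics/s5z.png

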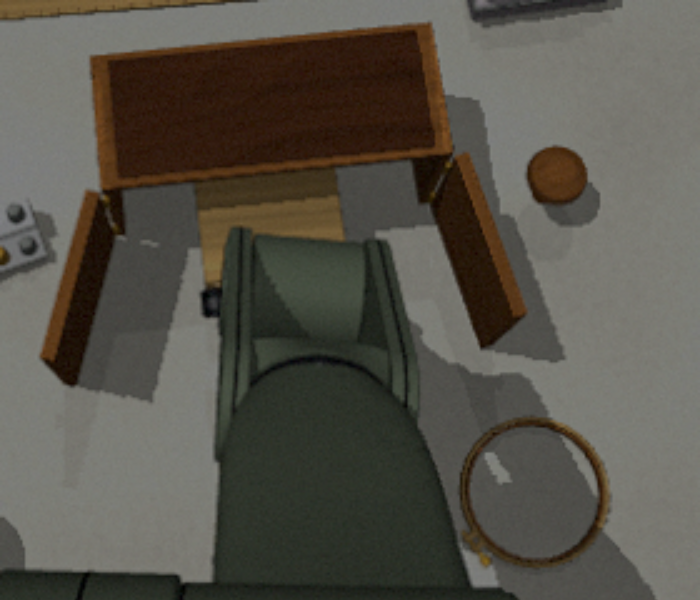

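Following well (chest y moved along with the tool). Continuing.

Call:
{"name": "send_rows", "arguments": {
  "motion": [
    [-0.005,-0.001,0.0015,0,0,0],
    [-0.005,-0.001,0.0015,0,-0.1,0],
    [-0.005,-0.001,0.0015,0,-0.1,0],
    [-0.005,-0.001,0.0015,0,-0.1,0],
    [-0.005,-0.001,0.0015,0,0,0],
    [-0.005,-0.001,0.0015,0,-0.1,0],
    [-0.005,-0.001,0.0015,0,0,0],
    [-0.005,-0.001,0.0015,0,-0.1,0]
  ]
}}

```text
time: 8.25
position: [0.5754, -0.0425, 0.0465]
ee_rot: [0.12, -0.012, 0.993, 0.002]
wrist_force: [-10.2, 1.6, 5.3]
finger_gap: 0.0853
```

Run:
```python
from h import *
p,R,s=cur();print(p,s['time'],np.round(s['joint_pos'],2),np.round(s['wrist_force'],1))
p,R=plan(p,R,np.array([0.55,-0.0431,0.049]),ori(14,TH),2)
p,R=plan(p,R,np.array([0.535,-0.044,0.068]),ori(29,TH),4)
```

```text
[ 0.57538268 -0.04253442  0.04650244] 8.25 [-0.11  0.42  1.99  0.07  0.5  -1.77] [-10.2   1.6   5.3]
end [ 0.5501 -0.0431  0.049 ]
[0.012, 0.0, -0.0042, 0.06, -0.08, 0.02],
[0.012, 0.0001, -0.0043, 0.06, -0.09, 0.03],
end [ 0.535 -0.044  0.068]
[0.0025, -0.0001, -0.0055, 0.0, -3.75, -0.0],
[0.0021, -0.0002, -0.0057, 0.0, -3.75, -0.0],
[0.0018, -0.0001, -0.0058, 0.0, -3.75, -0.0],
[0.0014, -0.0002, -0.0059, 0.0, -3.75, -0.0],
```

Run:
```python
from h import *
pic=look('scene','s6z')
p,R,s=cur();print(np.round(s['wrist_force'],1),np.round(s['moment'],2))
```

```text
x 0.618 y 0.0085 [66. 33. 90.]
[-3.1 -0.  -2. ] [0.05 0.79 0.08]
```

View pics/s6z.png

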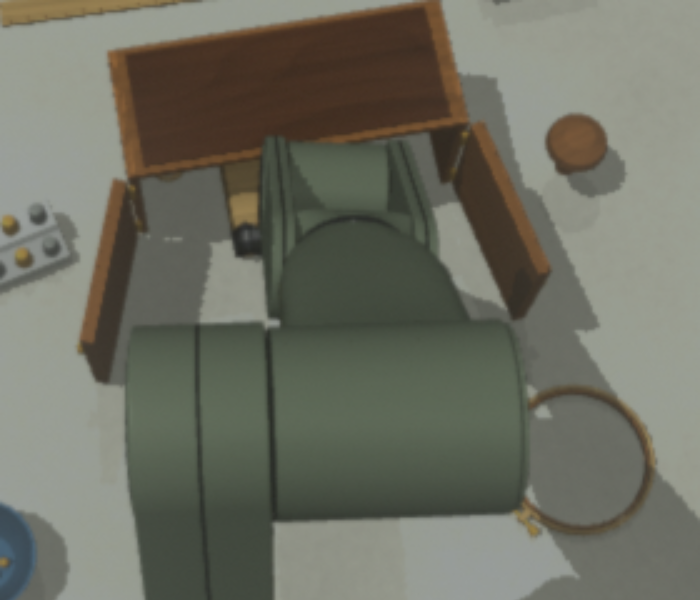

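Call:
{"name": "send_rows", "arguments": {
  "motion": [
    [0.012,0,-0.004,0,0,0],
    [0.012,0,-0.004,0,0,0],
    [0.0025,0,-0.0055,0,-3.7,0],
    [0.002,0,-0.0055,0,-3.7,0],
    [0.002,0,-0.006,0,-3.7,0],
    [0.0015,0,-0.006,0,-3.7,0],
    [0,0,0,0,0,0]
  ],
  "hand": 175
}}

```text
time: 9.0
position: [0.5358, -0.0417, 0.0661]
ee_rot: [0.237, -0.012, 0.972, 0.007]
wrist_force: [-0.3, -0.4, 0.1]
finger_gap: 0.0267
```

Run:
```python
from h import *
p,R,s=cur();print(p,s['time'],np.round(s['joint_pos'],2),np.round(s['wrist_force'],1),R.as_matrix().round(3),s['finger_gap'])
plan(p,R,np.array([0.57,-0.0440,0.066]),ori(29,TH),5)
look('scene','s7z')
```

```text
[ 0.53576045 -0.04173918  0.06614621] 9.0 [-0.15  0.3   2.23  0.57  0.16 -2.29] [-0.3 -0.4  0.1] [[-0.888 -0.026  0.459]
 [-0.019  1.     0.019]
 [-0.46   0.008 -0.888]] 0.026735873785635262
end [ 0.57  -0.044  0.066]
[-0.0061, -0.0006, 0.0032, 0.09, -0.33, -0.02],
[-0.006, -0.0006, 0.0032, 0.09, -0.32, -0.02],
[-0.006, -0.0006, 0.0032, 0.09, -0.33, -0.02],
[-0.006, -0.0007, 0.0033, 0.1, -0.32, -0.02],
[-0.006, -0.0006, 0.0033, 0.09, -0.33, -0.02],
x 0.6163 y -0.0448 [ 70.  139.1  88.4]
```

View pics/s7z.png

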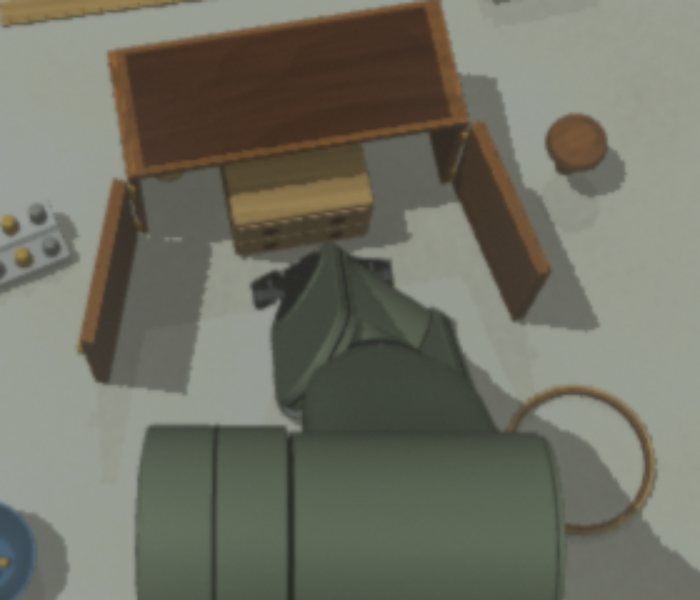

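Run:
```python
from h import *
p,R,s=cur()
p,R=plan(p,R,np.array([0.565,-0.0440,0.067]),ori(24,TH),5)
p,R=plan(p,R,np.array([0.595,-0.0445,0.067]),ori(24,TH),5)
```

```text
end [ 0.565 -0.044  0.067]
[-0.005, -0.0006, 0.0025, 0.09, 0.68, -0.0],
[-0.0051, -0.0006, 0.0024, 0.09, 0.68, -0.01],
[-0.0051, -0.0006, 0.0023, 0.09, 0.68, 0.0],
[-0.0051, -0.0005, 0.0023, 0.09, 0.67, -0.0],
[-0.0051, -0.0006, 0.0022, 0.09, 0.68, -0.01],
end [ 0.595  -0.0445  0.067 ]
[-0.0055, -0.0002, 0.0024, -0.0, 0.0, 0.0],
[-0.0055, -0.0002, 0.0025, -0.0, 0.0, 0.0],
[-0.0055, -0.0003, 0.0024, -0.0, 0.0, 0.0],
[-0.0055, -0.0002, 0.0025, -0.0, 0.0, 0.0],
[-0.0054, -0.0003, 0.0024, -0.0, 0.0, 0.0],
```

Call:
{"name": "send_rows", "arguments": {
  "motion": [
    [-0.005,-0.0005,0.0025,0,0.7,0],
    [-0.005,-0.0005,0.0025,0.1,0.7,0],
    [-0.005,-0.0005,0.0025,0.1,0.7,0],
    [-0.005,-0.0005,0.0025,0.1,0.7,0],
    [-0.005,-0.0005,0.002,0.1,0.7,0],
    [-0.0055,0,0.0025,0,0,0],
    [-0.0055,0,0.0025,0,0,0],
    [-0.0055,0,0.0025,0,0,0],
    [-0.0055,-0.0005,0.0025,0,0,0],
    [-0.0055,-0.0005,0.0025,0,0,0]
  ]
}}

```text
time: 10.05
position: [0.5919, -0.0428, 0.0644]
ee_rot: [0.203, -0.013, 0.979, 0.004]
wrist_force: [-13.2, 0.1, 10.4]
finger_gap: 0.0267
```

Run:
```python
from h import *
p,R,s=cur();print(p,s['time'],np.round(s['joint_pos'],2),np.round(s['wrist_force'],1),R.as_matrix().round(3),s['finger_gap'])
look('scene','s8z')
plan(p,R,np.array([0.612,-0.045,0.067]),ori(28,TH),4)
```

```text
[ 0.59185984 -0.04282105  0.06439154] 10.05 [-0.12  0.38  2.06  0.21  0.31 -1.91] [-13.2   0.1  10.4] [[-0.917 -0.026  0.397]
 [-0.023  1.     0.013]
 [-0.397  0.003 -0.918]] 0.02673102478907404
x 0.6247 y -0.0447 [ 54.  138.7  87.8]
end [ 0.612 -0.045  0.067]
[-0.0049, -0.0007, 0.0014, 0.05, -1.15, 0.02],
[-0.0048, -0.0007, 0.0015, 0.05, -1.15, 0.02],
[-0.0048, -0.0006, 0.0016, 0.05, -1.15, 0.02],
[-0.0048, -0.0007, 0.0017, 0.05, -1.15, 0.02],
```

View pics/s8z.png

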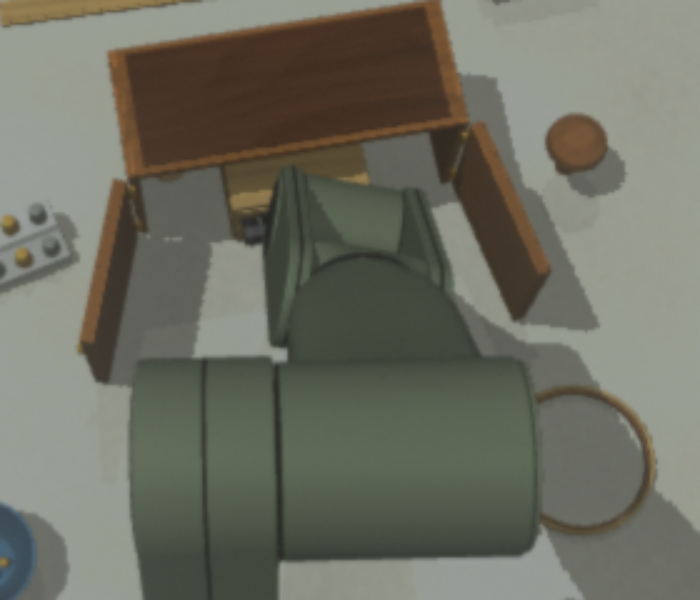

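Call:
{"name": "send_rows", "arguments": {
  "motion": [
    [0,0,0,0,0,0]
  ]
}}

```text
time: 10.2
position: [0.5936, -0.0431, 0.0646]
ee_rot: [0.204, -0.013, 0.979, 0.004]
wrist_force: [-5.5, 0.8, 2.3]
finger_gap: 0.0272
```

Run:
```python
from h import *
p,R,s=cur();print(p,s['time'],np.round(s['joint_pos'],2),np.round(s['wrist_force'],1),np.round(s['moment'],2))
```

```text
[ 0.59360692 -0.04310492  0.06455458] 10.2 [-0.12  0.38  2.06  0.21  0.3  -1.91] [-5.5  0.8  2.3] [0.1  0.77 0.07]
```

Run:
```python
from h import *
p,R,s=cur()
plan(p,R,np.array([0.613,-0.0445,0.068]),ori(28,TH),8)
```

```text
end [ 0.613  -0.0445  0.068 ]
[-0.0024, -0.0002, 0.0006, 0.02, -0.55, 0.01],
[-0.0024, -0.0002, 0.0006, 0.02, -0.55, 0.01],
[-0.0024, -0.0002, 0.0006, 0.02, -0.56, 0.01],
[-0.0024, -0.0003, 0.0006, 0.01, -0.55, 0.01],
[-0.0023, -0.0002, 0.0007, 0.02, -0.55, 0.01],
[-0.0024, -0.0003, 0.0007, 0.02, -0.55, 0.01],
[-0.0023, -0.0002, 0.0007, 0.02, -0.56, 0.01],
[-0.0023, -0.0003, 0.0007, 0.02, -0.55, 0.01],
```

Call:
{"name": "send_rows", "arguments": {
  "motion": [
    [-0.0025,0,0.0005,0,-0.5,0],
    [-0.0025,0,0.0005,0,-0.5,0],
    [-0.0025,0,0.0005,0,-0.6,0],
    [-0.0025,-0.0005,0.0005,0,-0.5,0],
    [-0.0025,-0.0005,0.0005,0,-0.6,0],
    [-0.0025,-0.0005,0.0005,0,-0.5,0],
    [-0.0025,0,0.0005,0,-0.6,0],
    [-0.0025,0,0.0005,0,-0.5,0],
    [0,0,0,0,0,0]
  ]
}}

```text
time: 11.1
position: [0.6127, -0.0438, 0.0686]
ee_rot: [0.24, -0.013, 0.971, 0.004]
wrist_force: [-5.1, 0.1, -1.1]
finger_gap: 0.027
```

Run:
```python
from h import *
p,R,s=cur();print(p,s['time'],np.round(s['joint_pos'],2),np.round(s['wrist_force'],1),R.as_matrix()[:,2].round(3))
look('scene','s9z')
plan(p,R,np.array([0.630,-0.0450,0.068]),ori(28,TH),8)
```

```text
[ 0.61271123 -0.04377808  0.06863858] 11.1 [-0.13  0.38  2.07  0.35  0.22 -2.05] [-5.1  0.1 -1.1] [ 0.466  0.015 -0.885]
x 0.6347 y -0.0456 [ 31.3 137.4  88.9]
end [ 0.63  -0.045  0.068]
[-0.0019, -0.0002, 0.0011, 0.03, -0.03, 0.01],
[-0.0019, -0.0002, 0.0011, 0.02, -0.02, 0.01],
[-0.0019, -0.0002, 0.0011, 0.03, -0.03, 0.01],
[-0.0019, -0.0002, 0.0011, 0.02, -0.03, 0.01],
[-0.0018, -0.0002, 0.0011, 0.03, -0.03, 0.0],
[-0.0019, -0.0002, 0.001, 0.02, -0.02, 0.01],
[-0.0018, -0.0002, 0.0011, 0.03, -0.03, 0.01],
[-0.0019, -0.0003, 0.001, 0.02, -0.03, 0.01],
```

View pics/s9z.png

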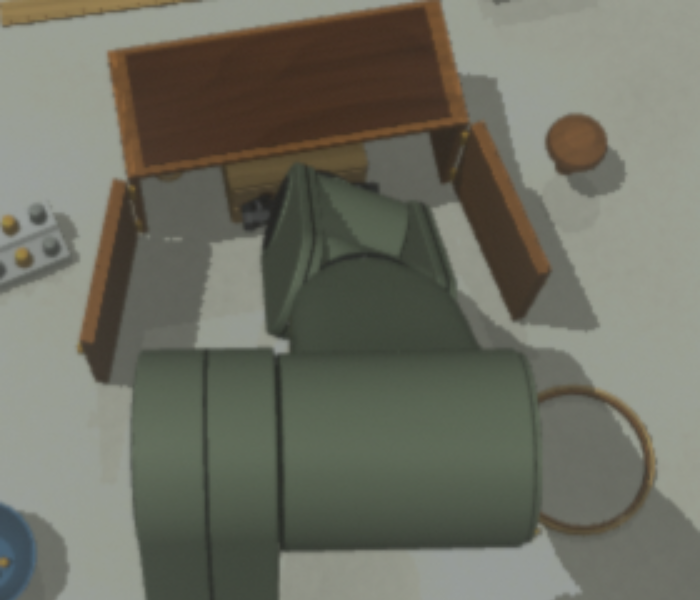

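Call:
{"name": "send_rows", "arguments": {
  "motion": [
    [-0.002,0,0.001,0,0,0],
    [-0.002,0,0.001,0,0,0],
    [-0.002,0,0.001,0,0,0],
    [-0.002,-0.0005,0.001,0,0,0],
    [-0.002,0,0.001,0,0,0],
    [0,0,0,0,0,0]
  ]
}}

```text
time: 11.75
position: [0.6251, -0.0443, 0.0698]
ee_rot: [0.241, -0.013, 0.97, 0.004]
wrist_force: [-3.6, 1.0, -1.4]
finger_gap: 0.0269
```

Call:
{"name": "send_rows", "arguments": {
  "motion": [
    [-0.0015,0,0.001,0,0,0],
    [-0.0015,0,0.0005,0,0,0],
    [0,0,0,0,0,0]
  ]
}}

```text
time: 12.05
position: [0.6266, -0.0438, 0.0689]
ee_rot: [0.239, -0.013, 0.971, 0.005]
wrist_force: [-8.2, 1.1, -1.6]
finger_gap: 0.0269
```

Run:
```python
from h import *
p,R,s=cur();print(p,s['time'],np.round(s['joint_pos'],2),np.round(s['wrist_force'],1),R.as_matrix()[:,2].round(3))
look('scene','s10z')
look('top','s10t')
```

```text
[ 0.62664402 -0.04375095  0.06891454] 12.05 [-0.12  0.4   2.04  0.32  0.24 -2.01] [-8.2  1.1 -1.6] [ 0.465  0.015 -0.885]
x 0.6395 y -0.003 [17. 52. 90.]
x 0.6419 y -0.046 [ 12.5 134.2  88.8]
```

View pics/s10t.png

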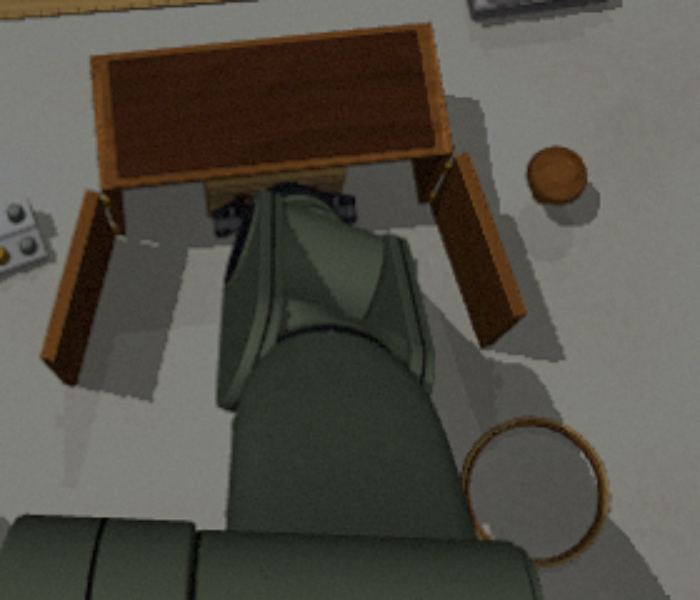

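Call:
{"name": "send_rows", "arguments": {
  "motion": [
    [-0.001,0,0.0005,0,0,0],
    [0,0,0,0,0,0]
  ]
}}

```text
time: 12.35
position: [0.6268, -0.0437, 0.0685]
ee_rot: [0.239, -0.013, 0.971, 0.005]
wrist_force: [-9.8, -0.2, -0.2]
finger_gap: 0.0268
```

Call:
{"name": "send_rows", "arguments": {
  "motion": [
    [-0.001,0,0.0005,0,0,0],
    [0,0,0,0,0,0]
  ]
}}

```text
time: 12.55
position: [0.6269, -0.0436, 0.0679]
ee_rot: [0.238, -0.013, 0.971, 0.005]
wrist_force: [-13.3, -0.2, 0.0]
finger_gap: 0.027
```

Call:
{"name": "send_rows", "arguments": {
  "motion": [
    [0.012,0,-0.006,0,0,0],
    [0.03,0,-0.02,0,0.5,0],
    [0.03,0,-0.03,0,2,0],
    [0.03,0,-0.04,0,4,0],
    [0.02,0,-0.045,0,4,0],
    [0.01,0,-0.045,0,4,0],
    [0,0,-0.04,0,4,0]
  ]
}}

```text
time: 13.25
position: [0.4289, -0.0504, 0.226]
ee_rot: [0.085, -0.012, 0.996, 0.001]
wrist_force: [1.2, -0.6, -0.9]
finger_gap: 0.0269
```

Run:
```python
from h import *
p,R,s=cur();print(p,s['time'],np.round(s['joint_pos'],2),np.round(s['wrist_force'],1),R.as_matrix().round(3))
pic=look('top','s11t');W=pts(pic).reshape(-1,3);W=W[~np.isnan(W[:,0])];x,y,z=W.T
# front face of chest: z .02-.08
m=(z>.02)&(z<.08)&(x>.6)&(x<.66)&(y>-.115)&(y<.025)
q=W[m];print(m.sum(),np.polyfit(q[:,1],q[:,0],1),np.median(q,0))
# cabinet front edge at top
e=[]
for yy in np.arange(-.19,.1,.01):
    k=(abs(y-yy)<.005)&(abs(z-.152)<.006)&(x>.58)&(x<.7)
    if k.sum()>5:e.append((yy,np.percentile(x[k],2)))
e=np.array(e);print(np.polyfit(e[:,0],e[:,1],1), np.polyval(np.polyfit(e[:,0],e[:,1],1),-.045))
```

```text
[ 0.42887361 -0.05037274  0.22598565] 13.25 [-0.17  0.01  1.98  0.04  0.99 -1.78] [ 1.2 -0.6 -0.9] [[-0.985 -0.024  0.169]
 [-0.024  1.     0.003]
 [-0.169 -0.001 -0.986]]
x 0.6409 y -0.047 [ 17.5 136.4  88.2]
413 [-0.01824158  0.63405457] [ 0.63462489 -0.04374026  0.05162396]
[-0.016133    0.62904662] 0.62977260110548
```

View pics/s11t.png

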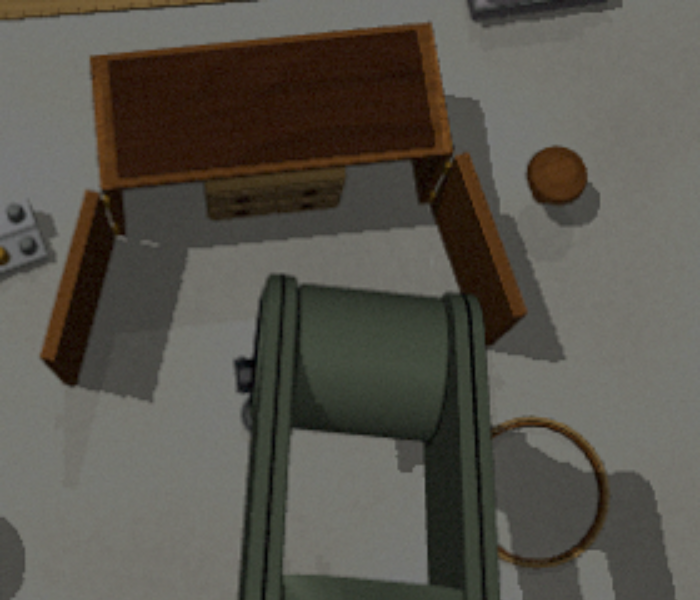

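```bash
cat >> h.py <<'E'
def door(side,q,off,rho=.13):
    # pusher centre world xy; side +1 left
    d=np.array([-np.sin(q),-side*np.cos(q)]);n=np.array([-np.cos(q),side*np.sin(q)])
    return w(*(np.array([-.0675,side*.165])+rho*d+(.012+off)*n))
def rows(p,R,wps,Rt):
    # one row per waypoint, orientation slerped to Rt over first rows
    out=[]
    for i,t in enumerate(wps):
        d=R.inv().apply(np.array(t)-p).round(4)
        rv=(R.inv()*Rt).as_rotvec();a=np.linalg.norm(rv);m=np.radians(4)
        if a>m: rv=rv*m/a
        r=np.degrees(rv).round(1);r[abs(r)<.25]=0
        out.append([float(v) for v in list(d)+list(r)]);p=p+R.apply(d);R=R*Ro.from_rotvec(np.radians(r))
    for o in out: print(o,end=',\n')
    print('end',p.round(4)); return p,R
E
python3 - <<'E'
from h import *
p,R,s=cur()
a=door(1,1.91,.05);print(a)
D=ori(0,TH)
A=np.array([*a,.23]);n=9
wps=[p+(A-p)*(i+1)/n for i in range(n)]
p,R=rows(p,R,wps,D)
B=np.array([*a,.105]);wps=[A+(B-A)*(i+1)/4 for i in range(4)]
rows(p,R,wps,D)
E
```

```text
[0.5192639  0.21863215]
[-0.0099, 0.0297, 0.0021, 0.0, 4.0, 0.0],
[-0.0101, 0.0298, 0.0014, 0.0, 4.0, 0.0],
[-0.0101, 0.0297, 0.0007, 0.0, 2.4, 0.0],
[-0.0102, 0.0297, 0.0003, 0.0, 0.0, 0.0],
[-0.0101, 0.0298, 0.0003, 0.0, 0.0, 0.0],
[-0.0101, 0.0297, 0.0003, 0.0, 0.0, 0.0],
[-0.0102, 0.0297, 0.0002, 0.0, 0.0, 0.0],
[-0.0101, 0.0298, 0.0003, 0.0, 0.0, 0.0],
[-0.0102, 0.0297, 0.0003, 0.0, 0.0, 0.0],
end [0.5193 0.2186 0.23  ]
[0.0, 0.0001, 0.0313, 0.0, 0.0, 0.0],
[0.0, 0.0001, 0.0312, 0.0, 0.0, 0.0],
[0.0, 0.0001, 0.0313, 0.0, 0.0, 0.0],
[0.0, 0.0001, 0.0312, 0.0, 0.0, 0.0],
end [0.5193 0.2187 0.105 ]
```

Call:
{"name": "send_rows", "arguments": {
  "motion": [
    [-0.01,0.03,0.002,0,4,0],
    [-0.01,0.03,0.0015,0,4,0],
    [-0.01,0.03,0.0005,0,2.4,0],
    [-0.01,0.03,0,0,0,0],
    [-0.01,0.03,0,0,0,0],
    [-0.01,0.03,0,0,0,0],
    [-0.01,0.03,0,0,0,0],
    [-0.01,0.03,0,0,0,0],
    [-0.01,0.03,0,0,0,0],
    [0,0,0,0,0,0]
  ],
  "hand": 255
}}

```text
time: 14.3
position: [0.516, 0.2261, 0.2217]
ee_rot: [-0.004, -0.014, 1.0, 0.002]
wrist_force: [0.0, 1.0, 0.2]
finger_gap: 0.0004
```

Run:
```python
from h import *
p,R,s=cur();print(p,s['time'],np.round(s['joint_pos'],2),R.as_matrix().round(3),s['finger_gap'])
look('scene','s12')
D=ori(0,TH);a=door(1,1.91,.045)
B=np.array([*a,.105]);rows(p,R,[p+(B-p)*(i+1)/4 for i in range(4)],D)
```

```text
[0.51598618 0.22612422 0.2216525 ] 14.3 [ 0.39  0.31  1.6   0.01  1.23 -1.21] [[-1.    -0.028 -0.009]
 [-0.028  1.     0.004]
 [ 0.008  0.004 -1.   ]] 0.00038607627345348507
x 0.6408 y -0.0462 [ 21.1 138.2  88.6]
[-0.0006, -0.0032, 0.0291, 0.0, -0.5, 0.3],
[-0.0003, -0.0032, 0.0292, 0.0, 0.0, 0.0],
[-0.0004, -0.0031, 0.0291, 0.0, 0.0, 0.0],
[-0.0003, -0.0032, 0.0292, 0.0, 0.0, 0.0],
end [0.5177 0.2139 0.105 ]
```

View pics/s12.png

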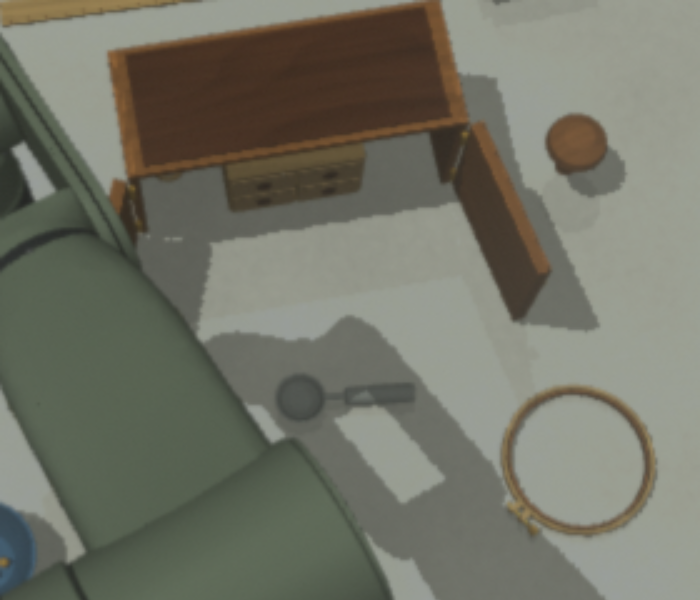

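Call:
{"name": "send_rows", "arguments": {
  "motion": [
    [-0.0005,-0.003,0.029,0,-0.5,0.3],
    [-0.0005,-0.003,0.029,0,0,0],
    [-0.0005,-0.003,0.029,0,0,0],
    [-0.0005,-0.003,0.029,0,0,0],
    [0,0,0,0,0,0]
  ]
}}

```text
time: 14.85
position: [0.5128, 0.2084, 0.1024]
ee_rot: [-0.005, -0.009, 1.0, -0.001]
wrist_force: [-0.3, 0.2, -0.1]
finger_gap: 0.0001
```

Run:
```python
from h import *
p,R,s=cur();print(p,s['time'],np.round(s['wrist_force'],1))
D=ori(0,TH)
qs=np.linspace(1.91,.25,29)
wps=[np.array([*door(1,1.91,o),.105]) for o in (.035,.025,.016)]+[np.array([*door(1,q,.014),.105]) for q in qs[1:]]
rows(p,R,wps,D)
```

```text
[0.51276668 0.20842791 0.10239944] 14.85 [-0.3  0.2 -0.1]
[-0.0017, -0.0041, -0.0026, 0.0, -0.6, -0.3],
[0.0033, -0.0094, 0.0, 0.0, 0.0, 0.0],
[0.003, -0.0085, 0.0, 0.0, 0.0, 0.0],
[0.0045, -0.0088, 0.0, 0.0, 0.0, 0.0],
[0.0034, -0.007, 0.0, 0.0, 0.0, 0.0],
[0.003, -0.0073, 0.0001, 0.0, 0.0, 0.0],
[0.0025, -0.0075, -0.0, 0.0, 0.0, 0.0],
[0.0021, -0.0075, -0.0, 0.0, 0.0, 0.0],
[0.0016, -0.0077, 0.0, 0.0, 0.0, 0.0],
[0.0012, -0.0078, 0.0, 0.0, 0.0, 0.0],
[0.0008, -0.0078, 0.0, 0.0, 0.0, 0.0],
[0.0002, -0.0079, 0.0, 0.0, 0.0, 0.0],
[-0.0002, -0.0078, 0.0001, 0.0, 0.0, 0.0],
[-0.0007, -0.0078, -0.0, 0.0, 0.0, 0.0],
[-0.0011, -0.0078, -0.0, 0.0, 0.0, 0.0],
[-0.0016, -0.0077, -0.0, 0.0, 0.0, 0.0],
[-0.002, -0.0076, 0.0, 0.0, 0.0, 0.0],
[-0.0025, -0.0075, 0.0, 0.0, 0.0, 0.0],
[-0.0029, -0.0072, 0.0, 0.0, 0.0, 0.0],
[-0.0034, -0.0072, 0.0, 0.0, 0.0, 0.0],
[-0.0038, -0.0069, 0.0, 0.0, 0.0, 0.0],
[-0.0041, -0.0066, 0.0001, 0.0, 0.0, 0.0],
[-0.0046, -0.0064, -0.0, 0.0, 0.0, 0.0],
[-0.0049, -0.0061, -0.0, 0.0, 0.0, 0.0],
[-0.0053, -0.0058, -0.0, 0.0, 0.0, 0.0],
[-0.0056, -0.0055, -0.0, 0.0, 0.0, 0.0],
[-0.006, -0.0052, -0.0, 0.0, 0.0, 0.0],
[-0.0062, -0.0048, -0.0, 0.0, 0.0, 0.0],
[-0.0065, -0.0044, -0.0, 0.0, 0.0, 0.0],
[-0.0068, -0.004, 0.0, 0.0, 0.0, 0.0],
[-0.0069, -0.0036, 0.0, 0.0, 0.0, 0.0],
end [ 0.5691 -0.0015  0.105 ]
```

Call:
{"name": "send_rows", "arguments": {
  "motion": [
    [-0.0015,-0.004,-0.0025,0,-0.6,-0.3],
    [0.0035,-0.0095,0,0,0,0],
    [0.003,-0.0085,0,0,0,0],
    [0.0045,-0.009,0,0,0,0],
    [0.0035,-0.007,0,0,0,0],
    [0.003,-0.0075,0,0,0,0],
    [0.0025,-0.0075,0,0,0,0],
    [0.002,-0.0075,0,0,0,0]
  ]
}}

```text
time: 15.65
position: [0.4964, 0.1491, 0.1083]
ee_rot: [0.004, -0.013, 1.0, 0.001]
wrist_force: [1.6, 0.3, 3.1]
finger_gap: -0.0003
```

Run:
```python
from h import *
p,R,s=cur();print(p,s['time'],np.round(s['wrist_force'],1))
look('top','s13')
D=ori(0,TH)
qs=np.linspace(1.91,.25,29)
rows(p,R,[np.array([*door(1,q,.014),.105]) for q in qs[6:]],D)
```

```text
[0.49636591 0.14909469 0.10826467] 15.65 [1.6 0.3 3.1]
x 0.6413 y -0.047 [ 16.4 136.3  88.6]
[0.004, -0.0089, 0.0032, 0.0, 0.4, 0.0],
[0.0012, -0.0078, 0.0, 0.0, 0.0, 0.0],
[0.0007, -0.0078, -0.0, 0.0, 0.0, 0.0],
[0.0003, -0.0078, -0.0, 0.0, 0.0, 0.0],
[-0.0002, -0.0079, -0.0, 0.0, 0.0, 0.0],
[-0.0007, -0.0078, -0.0, 0.0, 0.0, 0.0],
[-0.0011, -0.0078, -0.0001, 0.0, 0.0, 0.0],
[-0.0016, -0.0077, 0.0, 0.0, 0.0, 0.0],
[-0.002, -0.0076, 0.0, 0.0, 0.0, 0.0],
[-0.0025, -0.0075, 0.0, 0.0, 0.0, 0.0],
[-0.0029, -0.0072, 0.0, 0.0, 0.0, 0.0],
[-0.0034, -0.0072, -0.0, 0.0, 0.0, 0.0],
[-0.0037, -0.0069, -0.0, 0.0, 0.0, 0.0],
[-0.0042, -0.0066, -0.0, 0.0, 0.0, 0.0],
[-0.0045, -0.0064, -0.0, 0.0, 0.0, 0.0],
[-0.005, -0.0062, -0.0, 0.0, 0.0, 0.0],
[-0.0052, -0.0058, -0.0001, 0.0, 0.0, 0.0],
[-0.0056, -0.0055, 0.0, 0.0, 0.0, 0.0],
[-0.006, -0.0051, 0.0, 0.0, 0.0, 0.0],
[-0.0062, -0.0048, 0.0, 0.0, 0.0, 0.0],
[-0.0065, -0.0045, 0.0, 0.0, 0.0, 0.0],
[-0.0067, -0.004, 0.0, 0.0, 0.0, 0.0],
[-0.007, -0.0036, 0.0, 0.0, 0.0, 0.0],
end [ 0.5691 -0.0015  0.105 ]
```

View pics/s13.png

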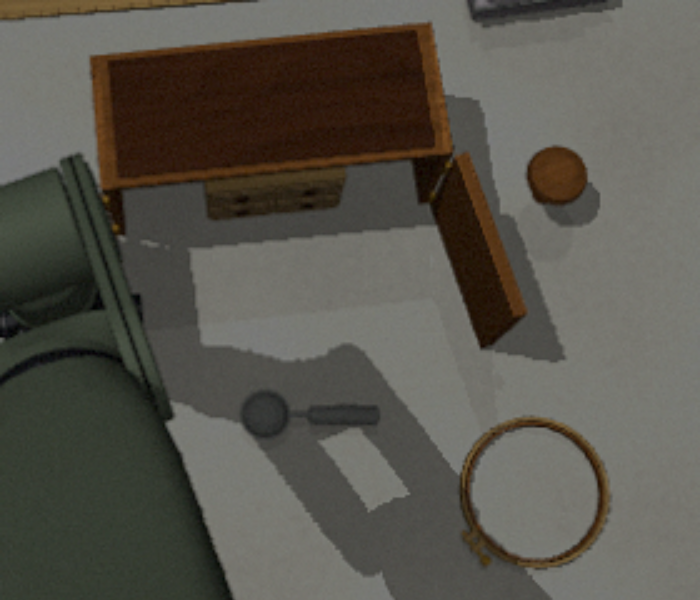

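Call:
{"name": "send_rows", "arguments": {
  "motion": [
    [0.003,-0.008,0.003,0,0.4,0],
    [0.002,-0.008,0,0,0,0],
    [0.001,-0.008,0,0,0,0],
    [0.0005,-0.008,0,0,0,0],
    [0,-0.008,0,0,0,0],
    [-0.0005,-0.008,0,0,0,0],
    [-0.001,-0.008,0,0,0,0],
    [-0.0015,-0.0075,0,0,0,0],
    [-0.002,-0.0075,0,0,0,0]
  ]
}}

```text
time: 16.6
position: [0.4968, 0.0786, 0.1052]
ee_rot: [0.0, -0.013, 1.0, 0.001]
wrist_force: [1.9, 2.0, 6.4]
finger_gap: 0.0003
```

Run:
```python
from h import *
p,R,s=cur();print(p,s['time'],np.round(s['wrist_force'],1))
look('scene','s14')
D=ori(0,TH)
qs=np.linspace(1.91,.25,29)
rows(p,R,[np.array([*door(1,q,.014),.105]) for q in qs[15:]],D)
```

```text
[0.49684895 0.0785781  0.1052314 ] 16.6 [1.9 2.  6.4]
x 0.6405 y -0.0643 [ 21.4 102.4  87.6]
[-0.0033, -0.008, 0.0002, 0.0, 0.0, 0.0],
[-0.0029, -0.0073, 0.0, 0.0, 0.0, 0.0],
[-0.0033, -0.0071, -0.0, 0.0, 0.0, 0.0],
[-0.0038, -0.007, -0.0, 0.0, 0.0, 0.0],
[-0.0041, -0.0066, -0.0, 0.0, 0.0, 0.0],
[-0.0046, -0.0064, -0.0, 0.0, 0.0, 0.0],
[-0.0049, -0.0062, -0.0001, 0.0, 0.0, 0.0],
[-0.0053, -0.0058, 0.0, 0.0, 0.0, 0.0],
[-0.0056, -0.0055, 0.0, 0.0, 0.0, 0.0],
[-0.0059, -0.0051, 0.0, 0.0, 0.0, 0.0],
[-0.0063, -0.0048, -0.0, 0.0, 0.0, 0.0],
[-0.0064, -0.0045, -0.0, 0.0, 0.0, 0.0],
[-0.0068, -0.004, -0.0, 0.0, 0.0, 0.0],
[-0.007, -0.0036, -0.0, 0.0, 0.0, 0.0],
end [ 0.5691 -0.0015  0.105 ]
```

View pics/s14.png

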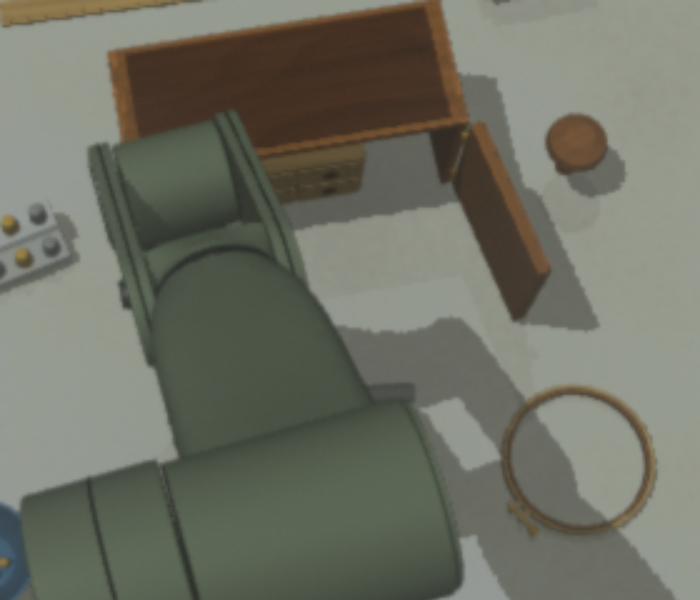

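Call:
{"name": "send_rows", "arguments": {
  "motion": [
    [-0.003,-0.008,0,0,0,0],
    [-0.003,-0.0075,0,0,0,0],
    [-0.0035,-0.007,0,0,0,0],
    [-0.004,-0.007,0,0,0,0],
    [-0.004,-0.0065,0,0,0,0],
    [-0.0045,-0.0065,0,0,0,0],
    [-0.005,-0.006,0,0,0,0],
    [-0.0055,-0.006,0,0,0,0],
    [-0.0055,-0.0055,0,0,0,0]
  ]
}}

```text
time: 17.55
position: [0.5363, 0.0198, 0.1052]
ee_rot: [-0.0, -0.013, 1.0, 0.001]
wrist_force: [1.5, 2.3, 7.4]
finger_gap: 0.0
```

Run:
```python
from h import *
p,R,s=cur();print(p,s['time'],np.round(s['wrist_force'],1))
look('scene','s15')
D=ori(0,TH)
qs=[.52,.46,.40,.34,.28,.22,.16,.12,.08,.04]
rows(p,R,[np.array([*door(1,q,.012),.105]) for q in qs],D)
```

```text
[0.53626971 0.01976265 0.10521969] 17.55 [1.5 2.3 7.4]
x 0.643 y -0.1075 [18. 15. 90.]
[-0.0042, -0.0034, 0.0002, 0.0, 0.0, 0.0],
[-0.0062, -0.005, -0.0, 0.0, 0.0, 0.0],
[-0.0065, -0.0045, -0.0, 0.0, 0.0, 0.0],
[-0.0068, -0.0042, -0.0, 0.0, 0.0, 0.0],
[-0.0069, -0.0038, -0.0, 0.0, 0.0, 0.0],
[-0.0072, -0.0033, -0.0, 0.0, 0.0, 0.0],
[-0.0074, -0.0029, -0.0001, 0.0, 0.0, 0.0],
[-0.005, -0.0017, 0.0, 0.0, 0.0, 0.0],
[-0.0051, -0.0015, 0.0, 0.0, 0.0, 0.0],
[-0.0051, -0.0013, 0.0, 0.0, 0.0, 0.0],
end [ 0.5975 -0.0103  0.105 ]
```

View pics/s15.png

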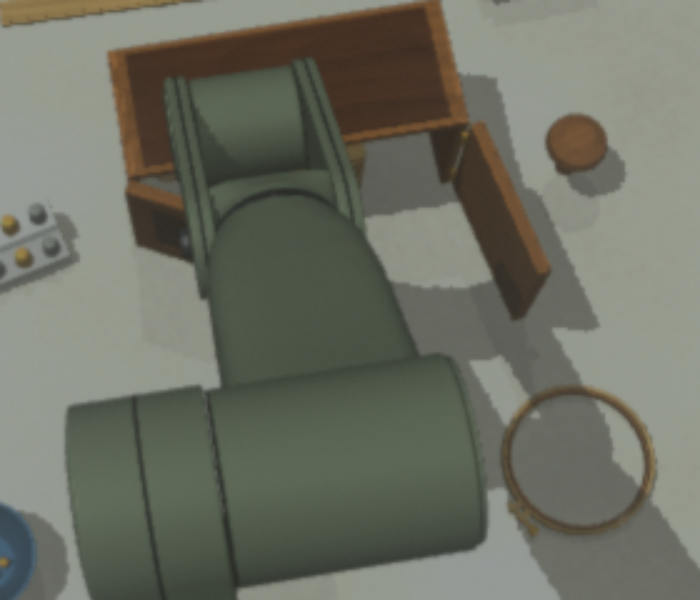

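Call:
{"name": "send_rows", "arguments": {
  "motion": [
    [-0.004,-0.0035,-0.003,0,0,0],
    [-0.006,-0.005,-0.003,0,0,0],
    [-0.0065,-0.0045,0,0,0,0],
    [-0.0065,-0.004,0,0,0,0],
    [-0.007,-0.004,0,0,0,0],
    [-0.007,-0.0035,0,0,0,0],
    [0,0,0,0,0,0]
  ]
}}

```text
time: 18.3
position: [0.5746, -0.0045, 0.1103]
ee_rot: [-0.0, -0.013, 1.0, 0.0]
wrist_force: [0.4, 0.2, -0.1]
finger_gap: -0.0
```

Run:
```python
from h import *
p,R,s=cur();print(p,s['time'],np.round(s['wrist_force'],1))
look('scene','s16')
D=ori(0,TH)
qs=[.16,.12,.08,.04,0]
rows(p,R,[np.array([*door(1,q,.011),.11]) for q in qs],D)
```

```text
[ 0.57460213 -0.00453318  0.11032901] 18.3 [ 0.4  0.2 -0.1]
[-0.0085, -0.002, 0.0003, 0.0, 0.0, 0.0],
[-0.005, -0.0016, 0.0, 0.0, 0.0, 0.0],
[-0.0051, -0.0015, 0.0, 0.0, 0.0, 0.0],
[-0.0051, -0.0012, 0.0, 0.0, 0.0, 0.0],
[-0.0052, -0.0011, 0.0, 0.0, 0.0, 0.0],
end [ 0.6037 -0.0112  0.11  ]
```

View pics/s16.png

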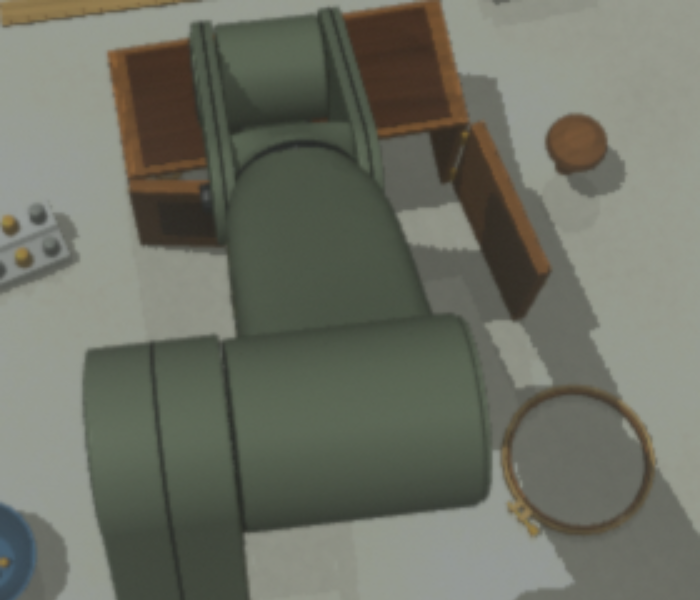

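Call:
{"name": "send_rows", "arguments": {
  "motion": [
    [-0.006,-0.002,0,0,0,0],
    [-0.006,-0.0015,0,0,0,0],
    [-0.005,-0.0015,0,0,0,0],
    [-0.004,-0.001,0,0,0,0],
    [-0.003,-0.001,0,0,0,0],
    [-0.002,0,0,0,0,0],
    [0,0,0,0,0,0]
  ]
}}

```text
time: 19.05
position: [0.5999, -0.0104, 0.1104]
ee_rot: [-0.0, -0.013, 1.0, 0.001]
wrist_force: [0.7, -0.6, -0.3]
finger_gap: -0.0002
```

Call:
{"name": "send_rows", "arguments": {
  "motion": [
    [-0.0015,0,0,0,0,0],
    [0,0,0,0,0,0]
  ]
}}

```text
time: 19.25
position: [0.6011, -0.0103, 0.1105]
ee_rot: [-0.001, -0.013, 1.0, 0.001]
wrist_force: [-0.0, -0.3, 0.2]
finger_gap: -0.0002
```

Call:
{"name": "send_rows", "arguments": {
  "motion": [
    [-0.0015,0,0,0,0,0],
    [0,0,0,0,0,0]
  ]
}}

```text
time: 19.45
position: [0.6027, -0.0102, 0.1105]
ee_rot: [-0.001, -0.013, 1.0, 0.001]
wrist_force: [-0.9, -0.4, 0.3]
finger_gap: 0.0
```

Call:
{"name": "send_rows", "arguments": {
  "motion": [
    [-0.0015,0,0,0,0,0],
    [0,0,0,0,0,0]
  ]
}}

```text
time: 19.65
position: [0.6031, -0.0102, 0.1104]
ee_rot: [-0.002, -0.013, 1.0, 0.001]
wrist_force: [-3.8, -0.5, 1.0]
finger_gap: 0.0003
```

Call:
{"name": "send_rows", "arguments": {
  "motion": [
    [-0.0015,0,0,0,0,0],
    [0,0,0,0,0,0]
  ]
}}

```text
time: 19.85
position: [0.6031, -0.0102, 0.11]
ee_rot: [-0.004, -0.013, 1.0, 0.001]
wrist_force: [-7.0, -1.9, 2.9]
finger_gap: -0.0
```

Run:
```python
from h import *
look('scene','s17')
```

```text
(no output)
```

View pics/s17.png

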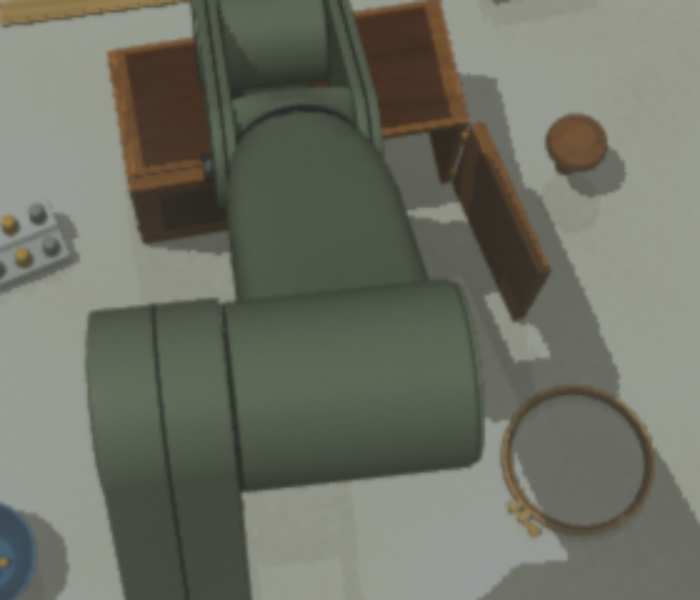

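Run:
```python
from h import *
p,R,s=cur()
D=ori(0,TH)
a=door(-1,1.754,.05);print(a)
P1=np.array([.56,-.012,.115]);P2=np.array([.47,-.03,.23]);P3=np.array([*a,.23]);P4=np.array([*a,.11])
seg=lambda A,B,n:[A+(B-A)*(i+1)/n for i in range(n)]
p,R=rows(p,R,seg(p,P1,2)+seg(P1,P2,4)+seg(P2,P3,8),D)
```

```text
[ 0.51693847 -0.29793689]
[0.0216, -0.0003, -0.0023, 0.0, -0.4, 0.0],
[0.0215, -0.0004, -0.0025, 0.0, 0.0, 0.0],
[0.0226, -0.0039, -0.0288, 0.0, 0.0, 0.0],
[0.0226, -0.0038, -0.0287, 0.0, 0.0, 0.0],
[0.0226, -0.0039, -0.0288, 0.0, 0.0, 0.0],
[0.0227, -0.0039, -0.0288, 0.0, 0.0, 0.0],
[-0.005, -0.0336, 0.0, 0.0, 0.0, 0.0],
[-0.005, -0.0337, -0.0, 0.0, 0.0, 0.0],
[-0.0051, -0.0336, -0.0001, 0.0, 0.0, 0.0],
[-0.005, -0.0336, -0.0, 0.0, 0.0, 0.0],
[-0.005, -0.0337, -0.0001, 0.0, 0.0, 0.0],
[-0.005, -0.0336, -0.0, 0.0, 0.0, 0.0],
[-0.005, -0.0336, -0.0001, 0.0, 0.0, 0.0],
[-0.005, -0.0337, -0.0, 0.0, 0.0, 0.0],
end [ 0.517 -0.298  0.23 ]
```

Call:
{"name": "send_rows", "arguments": {
  "motion": [
    [0.0215,0,-0.0025,0,-0.4,0],
    [0.0215,0,-0.0025,0,0,0],
    [0.0225,-0.004,-0.029,0,0,0],
    [0.0225,-0.004,-0.029,0,0,0],
    [0.0225,-0.004,-0.029,0,0,0],
    [0.0225,-0.004,-0.029,0,0,0],
    [0,0,0,0,0,0]
  ]
}}

```text
time: 20.6
position: [0.4729, -0.0302, 0.2351]
ee_rot: [0.007, -0.013, 1.0, 0.0]
wrist_force: [0.6, 0.7, -0.6]
finger_gap: -0.0001
```

Call:
{"name": "send_rows", "arguments": {
  "motion": [
    [-0.005,-0.0335,0,0,0,0],
    [-0.005,-0.0335,0,0,0,0],
    [-0.005,-0.0335,0,0,0,0],
    [-0.005,-0.0335,0,0,0,0],
    [-0.005,-0.0335,0,0,0,0],
    [-0.005,-0.0335,0,0,0,0],
    [-0.005,-0.0335,0,0,0,0],
    [-0.005,-0.0335,0,0,0,0],
    [0,0,0,0,0,0]
  ]
}}

```text
time: 21.5
position: [0.5205, -0.3006, 0.2291]
ee_rot: [0.003, -0.011, 1.0, -0.0]
wrist_force: [-0.1, 0.2, -0.2]
finger_gap: 0.0001
```

Run:
```python
from h import *
p,R,s=cur();print(p,s['time'],np.round(s['joint_pos'],2),np.round(s['wrist_force'],1))
D=ori(0,TH)
a=door(-1,1.754,.045);B=np.array([*a,.11])
look('top','s18')
rows(p,R,[p+(B-p)*(i+1)/4 for i in range(4)],D)
```

```text
[ 0.52045319 -0.30060918  0.22914281] 21.5 [-0.54  0.36  1.51  0.    1.27 -2.14] [-0.1  0.2 -0.2]
x 0.642 y -0.082 [16. 64. 90.]
[0.0013, 0.0019, 0.0298, 0.0, 0.4, 0.0],
[0.0011, 0.002, 0.0298, 0.0, 0.0, 0.0],
[0.001, 0.0019, 0.0297, 0.0, 0.0, 0.0],
[0.0011, 0.0019, 0.0298, 0.0, 0.0, 0.0],
end [ 0.5159 -0.2931  0.11  ]
```

View pics/s18.png

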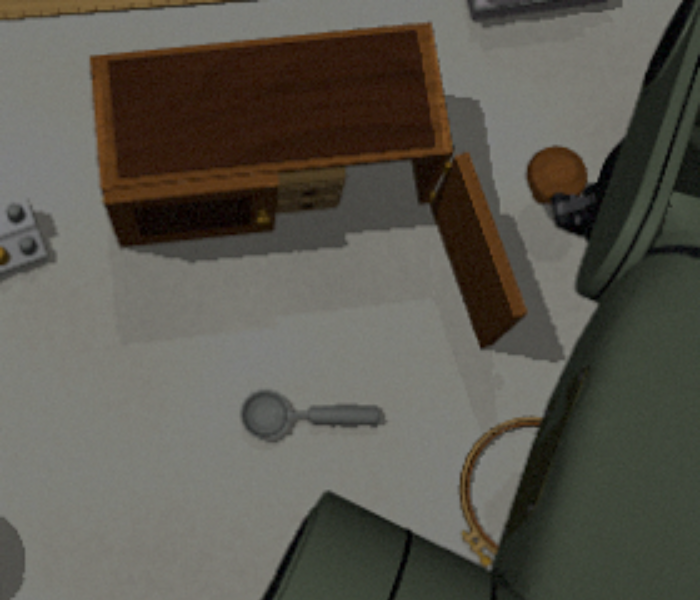

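Call:
{"name": "send_rows", "arguments": {
  "motion": [
    [0.0015,0.002,0.03,0,0.4,0],
    [0.001,0.002,0.03,0,0,0],
    [0.001,0.002,0.03,0,0,0],
    [0.001,0.002,0.0295,0,0,0],
    [0,0,0,0,0,0]
  ]
}}

```text
time: 22.05
position: [0.5121, -0.2858, 0.107]
ee_rot: [-0.005, -0.013, 1.0, 0.003]
wrist_force: [0.2, -0.8, 0.0]
finger_gap: 0.0002
```

Run:
```python
from h import *
p,R,s=cur();print(p,s['time'],np.round(s['joint_pos'],2),np.round(s['wrist_force'],1))
D=ori(0,TH)
qs=np.linspace(1.75,.25,26)
rows(p,R,[np.array([*door(-1,1.754,o),.11]) for o in (.035,.025,.016)]+[np.array([*door(-1,q,.014),.11]) for q in qs[1:]],D)
```

```text
[ 0.51205929 -0.28577988  0.10701069] 22.05 [-0.53  0.44  1.71  0.    1.   -2.13] [ 0.2 -0.8  0. ]
[-0.0018, 0.0025, -0.003, 0.4, -0.5, 0.0],
[0.0018, 0.0098, 0.0, 0.0, 0.0, 0.0],
[0.0016, 0.0089, 0.0, 0.0, 0.0, 0.0],
[0.0032, 0.0099, 0.0, 0.0, 0.0, 0.0],
[0.0022, 0.0077, 0.0, 0.0, 0.0, 0.0],
[0.0018, 0.0077, -0.0, 0.0, 0.0, 0.0],
[0.0013, 0.0079, -0.0, 0.0, 0.0, 0.0],
[0.0008, 0.0079, -0.0, 0.0, 0.0, 0.0],
[0.0004, 0.0079, -0.0, 0.0, 0.0, 0.0],
[-0.0002, 0.008, -0.0, 0.0, 0.0, 0.0],
[-0.0006, 0.0079, -0.0, 0.0, 0.0, 0.0],
[-0.0011, 0.0079, -0.0, 0.0, 0.0, 0.0],
[-0.0015, 0.0078, -0.0, 0.0, 0.0, 0.0],
[-0.002, 0.0077, -0.0, 0.0, 0.0, 0.0],
[-0.0025, 0.0075, -0.0, 0.0, 0.0, 0.0],
[-0.0029, 0.0074, -0.0, 0.0, 0.0, 0.0],
[-0.0034, 0.0072, -0.0, 0.0, 0.0, 0.0],
[-0.0038, 0.007, -0.0, 0.0, 0.0, 0.0],
[-0.0042, 0.0068, -0.0, 0.0, 0.0, 0.0],
[-0.0046, 0.0065, -0.0, 0.0, 0.0, 0.0],
[-0.005, 0.0062, -0.0001, 0.0, 0.0, 0.0],
[-0.0053, 0.0059, 0.0, 0.0, 0.0, 0.0],
[-0.0057, 0.0055, 0.0, 0.0, 0.0, 0.0],
[-0.006, 0.0053, 0.0, 0.0, 0.0, 0.0],
[-0.0063, 0.0048, 0.0, 0.0, 0.0, 0.0],
[-0.0066, 0.0044, 0.0, 0.0, 0.0, 0.0],
[-0.0068, 0.0041, 0.0, 0.0, 0.0, 0.0],
[-0.0071, 0.0036, 0.0, 0.0, 0.0, 0.0],
end [ 0.5712 -0.0925  0.11  ]
```

Call:
{"name": "send_rows", "arguments": {
  "motion": [
    [-0.002,0.0025,-0.003,0.4,-0.5,0],
    [0.002,0.0095,0,0,0,0],
    [0.0015,0.009,0,0,0,0],
    [0.003,0.0095,0,0,0,0],
    [0.002,0.0075,0,0,0,0],
    [0.002,0.008,0,0,0,0],
    [0.0015,0.008,0,0,0,0],
    [0.001,0.008,0,0,0,0],
    [0.0005,0.008,0,0,0,0]
  ]
}}

```text
time: 22.95
position: [0.5012, -0.2183, 0.1137]
ee_rot: [0.004, -0.013, 1.0, -0.003]
wrist_force: [-0.7, -0.3, -0.1]
finger_gap: 0.0002
```

Run:
```python
from h import *
p,R,s=cur();print(p,s['time'],np.round(s['joint_pos'],2),np.round(s['wrist_force'],1))
D=ori(0,TH);look('scene','s19')
qs=np.linspace(1.75,.25,26)
rows(p,R,[np.array([*door(-1,q,.014),.11]) for q in qs[7:]],D)
```

```text
[ 0.50116203 -0.21833042  0.11373229] 22.95 [-0.43  0.37  1.81 -0.    0.95 -2.03] [-0.7 -0.3 -0.1]
x 0.6411 y -0.082 [22.7 64.5 88.8]
[0.002, 0.0105, 0.0037, -0.3, 0.4, 0.0],
[-0.0006, 0.0079, -0.0, 0.0, 0.0, 0.0],
[-0.001, 0.0079, -0.0001, 0.0, 0.0, 0.0],
[-0.0016, 0.0078, 0.0, 0.0, 0.0, 0.0],
[-0.002, 0.0077, 0.0, 0.0, 0.0, 0.0],
[-0.0024, 0.0075, 0.0, 0.0, 0.0, 0.0],
[-0.003, 0.0074, 0.0, 0.0, 0.0, 0.0],
[-0.0033, 0.0072, 0.0, 0.0, 0.0, 0.0],
[-0.0038, 0.007, 0.0, 0.0, 0.0, 0.0],
[-0.0042, 0.0068, 0.0, 0.0, 0.0, 0.0],
[-0.0046, 0.0065, 0.0, 0.0, 0.0, 0.0],
[-0.005, 0.0062, 0.0, 0.0, 0.0, 0.0],
[-0.0053, 0.0059, 0.0, 0.0, 0.0, 0.0],
[-0.0057, 0.0056, 0.0, 0.0, 0.0, 0.0],
[-0.006, 0.0052, 0.0, 0.0, 0.0, 0.0],
[-0.0063, 0.0048, 0.0, 0.0, 0.0, 0.0],
[-0.0066, 0.0045, 0.0, 0.0, 0.0, 0.0],
[-0.0068, 0.0041, 0.0, 0.0, 0.0, 0.0],
[-0.0071, 0.0036, 0.0, 0.0, 0.0, 0.0],
end [ 0.5713 -0.0924  0.11  ]
```

View pics/s19.png

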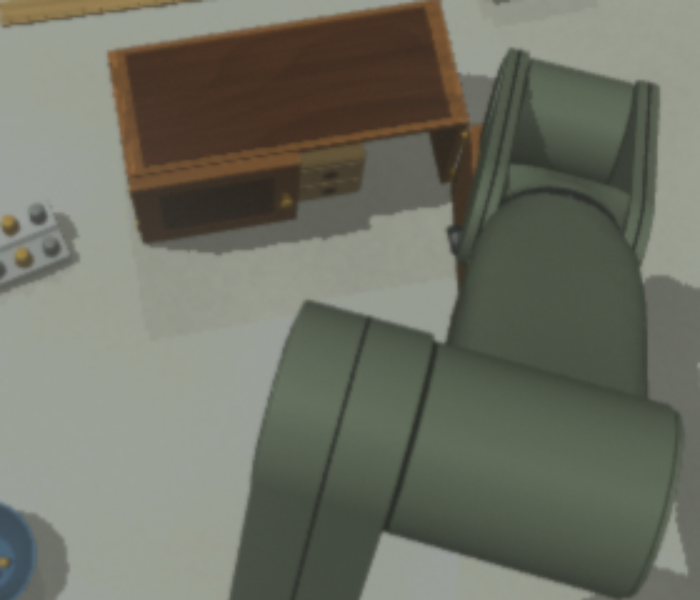

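Left door shut; the right door is following.

Call:
{"name": "send_rows", "arguments": {
  "motion": [
    [0.002,0.0095,0.002,-0.3,0.4,0],
    [0,0.008,0,0,0,0],
    [-0.001,0.008,0,0,0,0],
    [-0.0015,0.008,0,0,0,0],
    [-0.002,0.0075,0,0,0,0],
    [-0.0025,0.0075,0,0,0,0],
    [-0.003,0.0075,0,0,0,0],
    [-0.0035,0.007,0,0,0,0],
    [-0.004,0.007,0,0,0,0]
  ]
}}

```text
time: 23.9
position: [0.5153, -0.148, 0.1116]
ee_rot: [0.0, -0.013, 1.0, -0.0]
wrist_force: [1.8, -2.5, 2.4]
finger_gap: -0.0003
```

Run:
```python
from h import *
p,R,s=cur();print(p,s['time'],np.round(s['joint_pos'],2),np.round(s['wrist_force'],1))
D=ori(0,TH);look('scene','s20')
qs=np.linspace(1.75,.25,26)
rows(p,R,[np.array([*door(-1,q,.013),.111]) for q in qs[16:]],D)
```

```text
[ 0.51526915 -0.14800463  0.11164243] 23.9 [-0.3   0.37  1.83 -0.    0.95 -1.9 ] [ 1.8 -2.5  2.4]
x 0.6412 y -0.082 [20.8 64.9 86.9]
[-0.0047, 0.0084, 0.0006, 0.0, 0.0, 0.0],
[-0.0047, 0.0065, 0.0, 0.0, 0.0, 0.0],
[-0.005, 0.0062, 0.0, 0.0, 0.0, 0.0],
[-0.0053, 0.0058, 0.0, 0.0, 0.0, 0.0],
[-0.0057, 0.0055, 0.0, 0.0, 0.0, 0.0],
[-0.0061, 0.0052, 0.0, 0.0, 0.0, 0.0],
[-0.0063, 0.0048, 0.0, 0.0, 0.0, 0.0],
[-0.0066, 0.0044, 0.0, 0.0, 0.0, 0.0],
[-0.0069, 0.004, 0.0, 0.0, 0.0, 0.0],
[-0.0071, 0.0036, 0.0, 0.0, 0.0, 0.0],
end [ 0.5723 -0.0921  0.111 ]
```

View pics/s20.png

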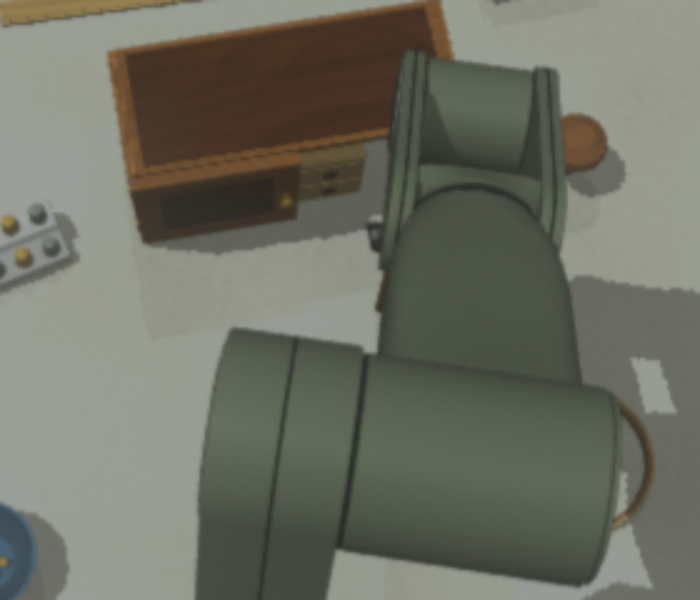

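Call:
{"name": "send_rows", "arguments": {
  "motion": [
    [-0.0045,0.008,0,0,0,0],
    [-0.0045,0.0065,0,0,0,0],
    [-0.005,0.006,0,0,0,0],
    [-0.0055,0.006,0,0,0,0],
    [-0.0055,0.0055,0,0,0,0],
    [-0.006,0.005,0,0,0,0],
    [-0.0065,0.005,0,0,0,0],
    [-0.0065,0.0045,0,0,0,0],
    [-0.007,0.004,0,0,0,0],
    [0,0,0,0,0,0]
  ]
}}

```text
time: 24.95
position: [0.5656, -0.096, 0.1114]
ee_rot: [0.0, -0.013, 1.0, -0.0]
wrist_force: [-0.4, -0.5, 0.2]
finger_gap: 0.0001
```

Run:
```python
from h import *
p,R,s=cur();print(p,s['time'],np.round(s['joint_pos'],2),np.round(s['wrist_force'],1))
D=ori(0,TH);look('scene','s21')
rows(p,R,[np.array([*door(-1,q,.011),.111]) for q in [.22,.16,.12,.08,.04,0]],D)
```

```text
[ 0.56556622 -0.09603705  0.11140634] 24.95 [-0.19  0.42  1.74  0.    0.98 -1.79] [-0.4 -0.5  0.2]
x 0.6412 y -0.057 [13.1 21.1  7.1]
[-0.0123, 0.0058, 0.0004, 0.0, 0.0, 0.0],
[-0.0074, 0.0028, 0.0, 0.0, 0.0, 0.0],
[-0.0051, 0.0016, 0.0, 0.0, 0.0, 0.0],
[-0.005, 0.0014, 0.0, 0.0, 0.0, 0.0],
[-0.0052, 0.0012, 0.0, 0.0, 0.0, 0.0],
[-0.0052, 0.0011, 0.0, 0.0, 0.0, 0.0],
end [ 0.6054 -0.0811  0.111 ]
```

View pics/s21.png

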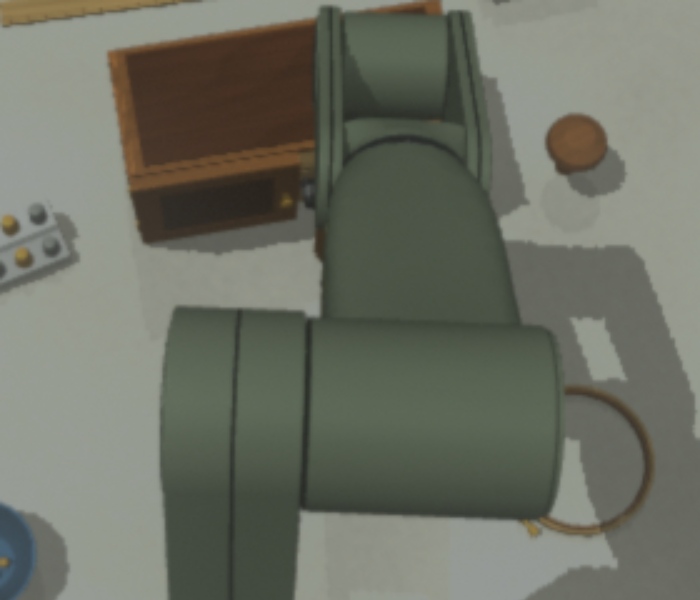

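Call:
{"name": "send_rows", "arguments": {
  "motion": [
    [-0.006,0.003,0,0,0,0],
    [-0.006,0.003,0,0,0,0],
    [-0.006,0.0025,0,0,0,0],
    [-0.006,0.002,0,0,0,0],
    [-0.005,0.0015,0,0,0,0],
    [-0.004,0.001,0,0,0,0],
    [-0.003,0.001,0,0,0,0],
    [-0.002,0.0005,0,0,0,0],
    [0,0,0,0,0,0]
  ]
}}

```text
time: 25.9
position: [0.6026, -0.0812, 0.1117]
ee_rot: [0.0, -0.013, 1.0, -0.0]
wrist_force: [-0.6, 0.2, 0.4]
finger_gap: 0.0003
```

Call:
{"name": "send_rows", "arguments": {
  "motion": [
    [-0.0015,0,0,0,0,0],
    [0,0,0,0,0,0]
  ]
}}

```text
time: 26.1
position: [0.6039, -0.0812, 0.1117]
ee_rot: [0.0, -0.013, 1.0, -0.0]
wrist_force: [-0.7, -0.3, 0.8]
finger_gap: -0.0003
```

Call:
{"name": "send_rows", "arguments": {
  "motion": [
    [-0.0015,0,0,0,0,0],
    [0,0,0,0,0,0]
  ]
}}

```text
time: 26.3
position: [0.6055, -0.0812, 0.1117]
ee_rot: [0.0, -0.013, 1.0, -0.0]
wrist_force: [-0.6, -0.3, -0.2]
finger_gap: -0.0
```

Call:
{"name": "send_rows", "arguments": {
  "motion": [
    [-0.0015,0,0,0,0,0],
    [0,0,0,0,0,0]
  ]
}}

```text
time: 26.5
position: [0.606, -0.0812, 0.1117]
ee_rot: [-0.001, -0.013, 1.0, -0.0]
wrist_force: [-3.8, -0.5, 2.0]
finger_gap: 0.0002
```

Call:
{"name": "send_rows", "arguments": {
  "motion": [
    [-0.0015,0,0,0,0,0],
    [0,0,0,0,0,0]
  ]
}}

```text
time: 26.7
position: [0.606, -0.0812, 0.1117]
ee_rot: [-0.002, -0.013, 1.0, -0.0]
wrist_force: [-7.5, 0.6, 4.9]
finger_gap: -0.0001
```

Stalled: shut. Retreat and view.

Call:
{"name": "send_rows", "arguments": {
  "motion": [
    [0.0215,0,-0.0025,0,0,0],
    [0.0215,0,-0.0025,0,0,0],
    [0.03,0,-0.03,0,0,0],
    [0.03,0,-0.035,0,0,0],
    [0.03,0,-0.035,0,0,0],
    [0.03,0,-0.035,0,0,0],
    [0.03,0,-0.03,0,0,0],
    [0.03,0.03,0,0,0,0],
    [0.01,0.05,0,0,0,0],
    [0,0.05,0,0,0,0]
  ]
}}

```text
time: 27.7
position: [0.3712, 0.0426, 0.2824]
ee_rot: [0.002, -0.011, 1.0, -0.0]
wrist_force: [2.7, 0.5, 0.6]
finger_gap: -0.0
```

Call:
{"name": "send_rows", "arguments": {
  "motion": [
    [0,0.05,0,0,0,0],
    [0,0.05,0,0,0,0],
    [0,0.05,0,0,0,0],
    [0,0.05,0,0,0,0],
    [0,0.05,0,0,0,0],
    [0,0,0,0,0,0]
  ]
}}

```text
time: 28.3
position: [0.3658, 0.2974, 0.2811]
ee_rot: [0.001, -0.016, 1.0, 0.001]
wrist_force: [-0.8, -1.6, 0.2]
finger_gap: 0.0001
```

Run:
```python
from h import *
p,R,s=cur();print(p,s['time'],np.round(s['wrist_force'],1))
for n in ('top','scene'):
    pic=look(n,'e_'+n)
    W=pts(pic).reshape(-1,3);W=W[~np.isnan(W[:,0])];x,y,z=W.T
    th=TH;X=(W[:,:2]-C)@np.array([[np.cos(th),-np.sin(th)],[np.sin(th),np.cos(th)]])
    for sd in(1,-1):
        # outer face points of door at z .1-.14 (avoid knob)
        m=(z>.02)&(z<.14)&(X[:,0]<-.065)&(X[:,0]>-.12)&(X[:,1]*sd>.02)&(X[:,1]*sd<.13)
        print(n,sd,m.sum(),np.median(X[m,0]).round(4),np.polyfit(X[m,1]*sd,X[m,0],1).round(4))
    for l in ['bowl','hoop','spoon','thimble_holder','mushroom']:
        r=robot.silhouettes(pic,l)
        if r: print(l,round(r[0]['p'],2),np.nanmedian(pts(pic)[r[0]['mask']],0).round(3))
```

```text
[0.36584991 0.29742075 0.28109699] 28.3 [-0.8 -1.6  0.2]
x 0.6105 y -0.0635 [11.  7. 90.]
top 1 681 -0.0777 [ 0.0018 -0.0779]
top -1 644 -0.0776 [-0.0036 -0.0774]
hoop 0.77 [ 0.303 -0.282  0.011]
spoon 0.64 [ 0.421 -0.033  0.012]
thimble_holder 0.6 [0.62  0.241 0.032]
mushroom 0.68 [ 0.628 -0.33   0.074]
x 0.6075 y -0.03 [13. 10. 90.]
scene 1 796 -0.0803 [ 0.0022 -0.0805]
scene -1 776 -0.0798 [ 0.0036 -0.0802]
bowl 0.5 [0.273 0.338 0.045]
hoop 0.73 [ 0.316 -0.264  0.012]
spoon 0.61 [ 0.417 -0.033  0.013]
thimble_holder 0.95 [0.617 0.241 0.033]
mushroom 0.86 [ 0.626 -0.328  0.074]
```

View pics/e_top.png

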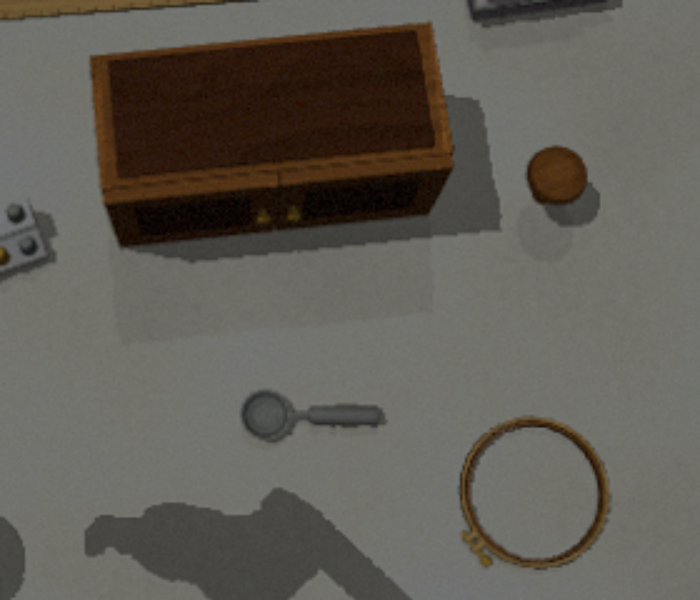

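View pics/e_scene.png

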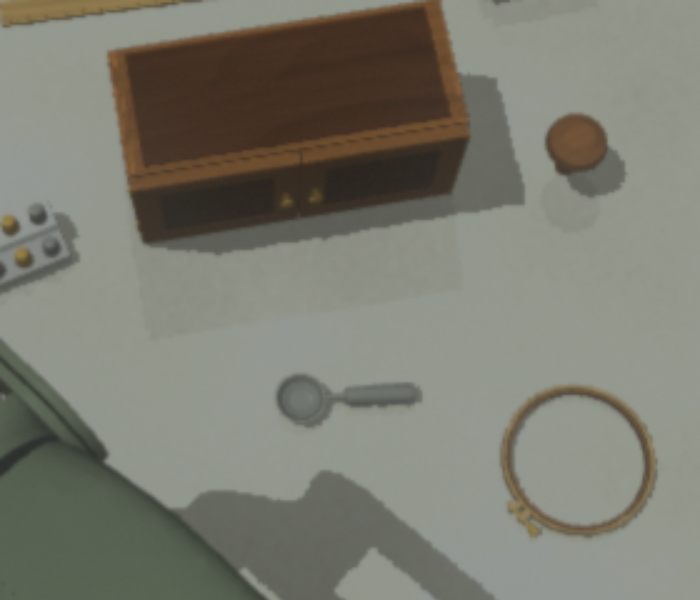

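Run:
```python
from h import *
s=robot.observe();print(s['time'],np.round(s['wrist_force'],1),np.round(s['joint_velocities'],3))
print(robot.sign_off())
```

```text
28.9 [-0.9 -0.   0.7] [ 0.004  0.004 -0.003 -0.001 -0.     0.   ]
the job is handed in; nothing more can be done
None
```

The bead chest is fully home in the cabinet and both doors are pushed shut; I handed the job in at about 29 s of the 64 s allowed. I pushed it square and to the middle with the open fingers, then home with the fingers partly closed. With the fingers shut, I swung each door to until it stopped moving, at about 7 N.

**Last checks**
- **Chest:** the drawer fronts measured x = 0.6346 m, against an expected 0.6345 m. It sat within about 2 mm of midway and under 1° off square. I took these before closing the doors, since it cannot be seen afterwards.
- **Doors:** both outer faces lie within about 2 mm of the shut plane, tilted less than 0.004 rad.
- **Spoon, thimble holder and mushroom:** all within about 3 mm of where they stood.
- **Hoop:** the two cameras disagreed by up to 20 mm, because what shows of it varies. It looks the same in the pictures as before.
- **Bowl:** the arm partly hid it in the last pictures, so its reading there is not usable. Nothing came near it.
- **Reel and jar:** I never measured these directly. The chest's path should have left them about 25 mm of room on each side.

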